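# Load the supply boards into the lipped carrier and lock the keeper

## Task

Load every supply board lying in the shallow black tray into the aluminium board carrier: swing its keeper open, slide the boards in flat one behind the other under the rail lips and the hoop ties, grey terminal blocks facing the mouth, and swing the keeper fully shut behind them. Handle the boards gently - grip lightly, and push without forcing - and leave everything else on the bench where it is.

Things in the scene. Friction and masses are not known exactly. Their poses are not given: they have to be found in the camera images.
- carrier: aluminium board carrier, fixed. Origin: middle of its mouth, at bench height; x points in from the mouth, y left when looking in, z up. Base plate 6 mm thick: its top is the floor the boards slide on, from x -50 mm (apron in front of the mouth) to the black end stop at x 181 mm. With the keeper shut the free length is 182 mm; four boards take 168
- carrier_rail (a point): near lower corner of the left rail's lip. Rails run from x 11 to 192 mm, inner faces 60 mm apart (y +-30 mm); each has a 3 mm thick lip reaching in to y +-24 mm, underside 7 mm, top 10 mm above the floor: boards enter only flat, from the mouth. From x -2 to 12 mm the rail ends flare out by 5 mm a side, without lip
- carrier_hoop (a point): middle of the underside of the first of two steel hoops that tie the rails, at x 45 and 140 mm: round bars 8 mm thick across the channel, 32 to 40 mm above the floor, 7 mm above a module. Fingers holding a board cannot pass: slide it in up to there, let go and push on its terminal block from behind; a board pushes those ahead of it
- carrier_stop (a point): middle of the end stop's face, at x 181 mm in the carrier's frame, 3 mm above the floor
- keeper (a joint): keeper: level steel arm with a black tongue under it, on an upright pivot left of the mouth. 0: shut across the mouth, arm towards the carrier's -y. Grows to 2.0 rad as it swings outwards, clockwise from above; at 1.57 it points to the carrier's -x. From 1.6 on it is clear of boards and fingers. Stays where left (about 1 N at the knob). Its tongue meets any board not wholly in
- keeper_knob (a point): middle of the keeper's upright round black knob, 14 mm thick, 25 mm high, top 47 mm above the bench, 52 mm from the pivot. Pinch it from above, or push it
- keeper_pivot (a point): the keeper's pivot axis, at x -5, y +46 mm in the carrier's frame, 17 mm above the bench
- board_tray: shallow black antistatic tray, 156 x 168 mm, fixed; floor, on which the boards lie, 4 mm above the bench; rim 3 mm thick, 10 mm above the bench; origin at the centre of its underside
- board_1: supply board (three or four, all alike; None at the start: not there). Green, 42 mm (its x) by 56 mm (its y), 3 mm thick, about 60 g; origin centre of underside, z up. Black module 20 x 20 mm centred at x +5 mm, top 25 mm up: grip it across y, lightly (brittle: 5 to 10 N, never over 20). Grey terminal block, 36 mm wide, 8 deep, top 13 mm up, flush with the -x edge: must face the mouth; push on it
- board_2: supply board, the same as board_1 in every way; None at the start if it is not there
- board_3: supply board, the same as board_1 in every way; None at the start if it is not there
- board_4: supply board, the same as board_1 in every way; None at the start if it is not there
- loupe: round black loupe, 37 mm across and 30 mm high, behind the tray; leave alone
- tweezers: black tweezers, 129 mm long, lying in front of the tray; leave alone
- driver_b: small yellow and black screwdriver, 136 mm long, lying in front of the parts drawers; leave alone
- cell_2: green AA cell standing on end, 50 mm high, behind the tray's left side; leave alone
- flux_bottle: small amber bottle with a black cap, 58 mm high, at the back left; leave alone
- probe_red: red meter probe, 119 mm long, lying to the right of the carrier's far end; leave alone
There are look-alikes about, which are no part of the job. What is shaped like the board_1 but yellow is not meant.

How it is judged:
By the outcome, as a careful person would: the job done as asked, in the order asked, and still so for the second after the job is handed in, with the robot touching nothing.
Of board_1, board_2, board_3, board_4 only 3 to 4 are there at a start; the rules pass over those that are not, and their reading is None.
At some moment in a run one of board_1, board_2, board_3, board_4 may be knocked a few centimetres aside while the robot is not near it.
Once in a run the grip may slacken for a moment while it holds something.
It also fails if it takes over 210 s, if anything falls off the work surface, if the arm or the gripper's body presses on something with over 40 N, if the wrist force passes 120 N, or if a joint passes its speed limit or range.

## Robot

A 6-joint arm with a two-finger parallel gripper is mounted at the origin on a cart in front of the work surface, level with it; the furniture and walls round the work are solid. World frame = base frame: x ahead of the robot, y to its left, z up, the work surface at z = 0. Lengths are in m, angles in rad, forces in N, time in s.
With the tool pointing down it reaches from about 0.275 to 0.975 m from the base axis. Payload 8.4 kg.
Tool frame: the origin (TCP) lies at the very end of the fingers, on their centre line; the grasp point (between the pads) lies 19 mm behind it; z points along the fingers, y is the line along which they close (so a half turn about z gives the same grasp; the last joint's range is limited). The gripper opens to 92 mm and grips with 3 to 60 N. Pads are 20 mm wide; open, the fingers measure 128 mm over their backs; the gripper's body (75 mm by 189 mm) begins 69 mm behind the grasp point.
Start: joints at [1.142, 0.353, 1.633, -0, 1.155, -0.002], TCP at [0.259, 0.569, 0.215] pointing down, gripper open.
Joint ranges: [-2.63, 2.63], [-0.92, 2.1], [0.06, 2.66], [-1.3, 4.44], [0, 2.69], [-3.02, 3.02]. Speed limits (rad/s): [2.22, 2.22, 2.79, 3.14, 3.14, 3.14].

## Interface

Orientations are given as a unit quaternion [x, y, z, w].
In Python, from cell import manip, optics gives the robot as it stands.
- The arm moves only by the shell command python3 -m crank 'ROWS' [FORCE]. ROWS is JSON, a list that holds one entry, the list of rows, each a list of 7 numbers: the shift along the tool's x, y, z each as a share of 0.5 m, from -1 to 1, then the turn, a rotation vector about the tool's x, y, z each as a share of 45 degrees, from -1 to 1, then the opening, from 0 (shut) to 1 (fully open). In form: [[[x, y, z, ax, ay, az, grip], ...]]. A call has exactly 5 rows; each row is the pose to reach, as a shift and turn from the pose commanded when the call began, along the tool's axes at that moment; what a row does not reach only later rows make up. A row lasts 1/10 s, in which the tool goes at most 50 mm and 8.59 degrees, less where a joint would pass 70% of its speed; a pose out of reach is approached as far as the arm can. A call with a number of a shift or a turn outside -1 to 1 is refused whole. A call with a gripper value outside its range is refused whole. The fingers move at their own pace and stop on an object; FORCE is the grip in N (left out, the last holds). Time passes only in rows, so rows that repeat a pose let the fingers close, or fill a call up. It gives the time, the measured TCP pose, the force, the opening and the grip force at its end, in the units of the state.
- manip.observe(): the state, without advancing time (a new reading comes with each control period).
- optics.capture(name): name is "scene" or "top" or "wrist"; returns a dict with "color" (480x640x3 uint8, blue, green, red), "camera_matrix" (3x3 intrinsics, pixels), "pose" (4x4, takes a point from camera to world coordinates). Camera axes: x right, y down, z forward; pixel columns grow to the right and rows downward; lengths in m; the calibration is good to about 2 mm. A picture is of the moment at which its call begins. There is no depth.
- manip.hand_in(): hands the job in; it is judged then, once.
The state is a dict: "t": time; "joint_positions": joint angles; "qd": joint speeds; "joint_torque": joint torques, N m; "ee_pos": TCP position; "orientation": TCP orientation; "force": force on the tool from outside, world axes, zero at the start; "torque": the same for the moment, N m; "grip_width": opening from 0.0 (shut) to 1.0 (fully open); "grip_force": force on a finger pad.
Only numpy, scipy, OpenCV 4.12 (cv2) and the standard library are available. Lean on these libraries where they do the work, as an engineer would, in place of code of your own. Each camera call takes 0.05 s, during which the arm holds its last target. There are 200 camera calls.

## Working session

There is one attempt and no reset: what is moved stays moved. The work goes in short steps, Python scripts to look and compute and a shell command to move; the robot and the scene stay as the last step left them, time stands still between calls to the robot, and variables do not carry over. Pictures are saved under pics/ and viewed, at most 14 in all, crops included, and the job is handed in when it is done.

```bash
mkdir -p pics; ls; python3 - <<'E'
from cell import manip, optics
import cv2
print(manip.observe())
for n in("scene","top"):
    c=optics.capture(n); cv2.imwrite(f"pics/{n}0.png",c["color"]); print(n,c["camera_matrix"],c["pose"])
E
```

```text
pics
{'t': 0.0, 'joint_positions': array([ 1.14160508e+00,  3.53634675e-01,  1.63411829e+00, -2.50978486e-05,
        1.15522897e+00, -2.41888236e-03]), 'qd': array([ 5.00311051e-04, -6.81393505e-04, -8.69878647e-05,  5.87402081e-04,
       -4.76822309e-04, -8.21081733e-04]), 'joint_torque': array([ 3.88648932e-04, -5.93836713e+01, -3.34219944e+01,  6.97207963e-02,
        2.32140929e-02, -1.64008729e-04]), 'ee_pos': array([0.25851986, 0.5684795 , 0.2138789 ]), 'orientation': array([ 2.11765481e-01,  9.77320264e-01, -6.80985549e-04, -1.37534971e-04]), 'force': array([ 0.41390573,  0.13771308, -0.14914111]), 'torque': array([-0.00309356,  0.02204185, -0.00413316]), 'grip_force': 0.0, 'grip_width': 1.0003943169667666}
scene [[439.14135781   0.         320.2323552 ]
 [  0.         439.14135781 242.26697736]
 [  0.           0.           1.        ]] [[-0.76070653 -0.36312409  0.53802088 -0.03311091]
 [-0.64905134  0.43525284 -0.62392894  0.39606955]
 [-0.00761149 -0.82382999 -0.56678586  0.62727282]
 [ 0.          0.          0.          1.        ]]
top [[511.29552758   0.         318.89761697]
 [  0.         511.29552758 245.06619051]
 [  0.           0.           1.        ]] [[-0.00601481 -0.97834427  0.20689688  0.26338398]
 [-0.99996845  0.00481089 -0.00632157 -0.18933713]
 [ 0.00518931 -0.20692837 -0.97834233  1.2444506 ]
 [ 0.          0.          0.          1.        ]]
```

View pics/top0.png

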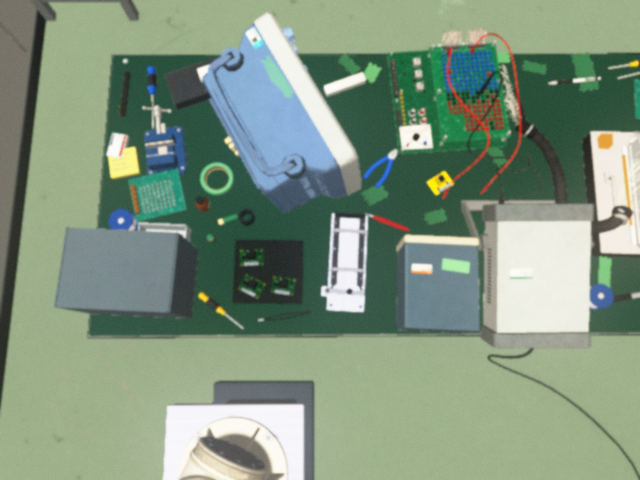

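View pics/scene0.png

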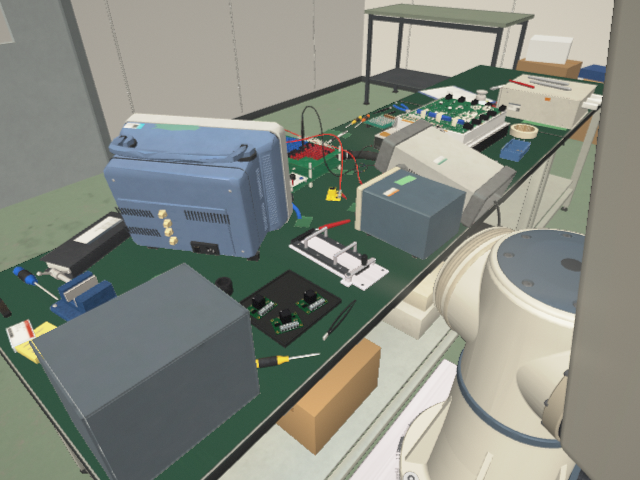

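The top view shows three green boards in the tray at about (252,257), (252,287) and (284,284). The carrier is at (347,262) with its mouth towards the robot and the keeper near (345,292). The yellow decoy is at (440,182).

```bash
cat > h.py <<'E'
import numpy as np, cv2
from cell import manip, optics
from scipy.spatial.transform import Rotation as R
def cap(n,f=None):
    c=optics.capture(n)
    if f: cv2.imwrite("pics/"+f,c["color"])
    return c
def ray(c,uv,z):
    K,T=c["camera_matrix"],c["pose"]
    d=T[:3,:3]@np.linalg.inv(K)@np.array([uv[0],uv[1],1.]); o=T[:3,3]
    return o+d*(z-o[2])/d[2]
def px(c,p):
    T=c["pose"]; q=c["camera_matrix"]@(T[:3,:3].T@(np.array(p)-T[:3,3])); return q[:2]/q[2]
def go(x,y,z,yaw=None):
    "shares to reach TCP xyz with tool pointing down, tool y axis at world angle yaw (deg), mod 180"
    s=manip.observe(); r=R.from_quat(s["orientation"])
    M=r.as_matrix(); cur=np.degrees(np.arctan2(M[1,1],M[0,1]))
    d=r.inv().apply(np.array([x,y,z])-s["ee_pos"])
    if yaw is None: yaw=cur
    t=np.radians(cur+((yaw-cur+90)%180-90)); yv=np.array([np.cos(t),np.sin(t),0]); zv=np.array([0,0,-1.])
    G=np.column_stack([np.cross(yv,zv),yv,zv])
    rv=(r.inv()*R.from_matrix(G)).as_rotvec()/np.radians(45)
    print("t",round(s["t"],1),"pos",s["ee_pos"].round(4),"yaw",cur.round(1),"q6",s["joint_positions"][5].round(2),"-> shift",(d/0.5).round(4),"turn",rv.round(3))
E
python3 - <<'E'
from h import *
c=cap("top")
for n,u,z in [("b1",(252,257),.02),("b2",(252,287),.02),("b3",(284,284),.02),("tray_tl",(236,240),.01),("tray_br",(302,303),.01),("car_bl",(327,310),.006),("car_br",(364,310),.006),("car_tl",(332,214),.016),("car_tr",(367,214),.016),("knob",(350,292),.04),("boxL",(397,240),.12),("boxbl",(399,330),.12),("boxbase",(397,240),.0)]:
    print(n,ray(c,u,z).round(3))
s=cap("scene")
print(s["pose"][:3,3])
im=cv2.resize(c["color"][195:335,190:420],None,fx=3.4,fy=3.4,interpolation=cv2.INTER_CUBIC); cv2.imwrite("pics/crop.png",im)
go(.42,-.07,.30,90)
E
```

```text
b1 [ 0.493 -0.034  0.02 ]
b2 [ 0.42  -0.036  0.02 ]
b3 [ 0.427 -0.113  0.02 ]
tray_tl [0.538 0.007 0.01 ]
tray_br [ 0.382 -0.156  0.01 ]
car_bl [ 0.365 -0.216  0.006]
car_br [ 0.365 -0.305  0.006]
car_tl [ 0.602 -0.23   0.016]
car_tr [ 0.602 -0.317  0.016]
knob [ 0.404 -0.27   0.04 ]
boxL [ 0.512 -0.373  0.12 ]
boxbl [ 0.312 -0.37   0.12 ]
boxbase [ 0.539 -0.392  0.   ]
[-0.03311091  0.39606955  0.62727282]
t 0.2 pos [0.2586 0.5687 0.2141] yaw 65.5 q6 -0.0 -> shift [-0.8226 -1.0293 -0.1708] turn [-0.001 -0.    -0.543]
```

View pics/crop.png

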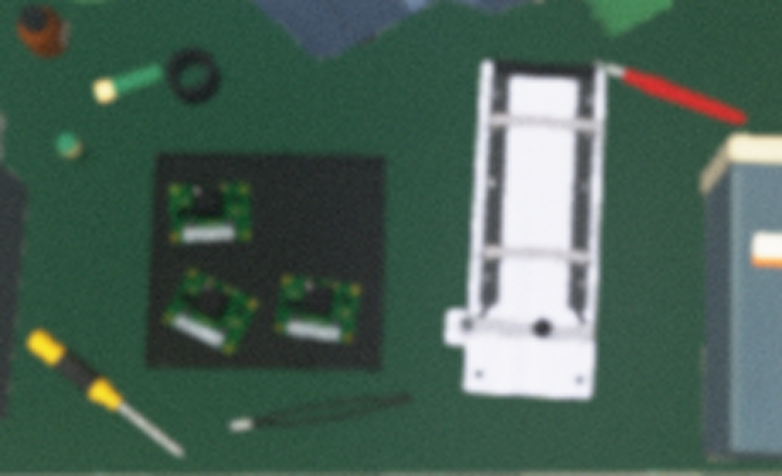

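The crop shows the keeper shut across the mouth with its knob at (543,327). All the grey terminals already face down the picture, on the mouth side. I'll lift and move over the work.

```bash
python3 -m crank '[[[0,0,-0.1,0,0,0,1],[0,0,-0.2,0,0,0,1],[0,0,-0.3,0,0,0,1],[0,0,-0.3,0,0,0,1],[0,0,-0.3,0,0,0,1]]]' 5
for i in 1; do python3 -m crank '[[[-0.055,-0.07,0,0,0,0,1],[-0.11,-0.14,0,0,0,0,1],[-0.165,-0.21,0,0,0,0,1],[-0.22,-0.28,0,0,0,0,1],[-0.275,-0.35,0,0,0,0,1]]]'; done
python3 -m crank '[[[-0.055,-0.07,0,0,0,0,1],[-0.11,-0.14,0,0,0,0,1],[-0.165,-0.21,0,0,0,0,1],[-0.22,-0.28,0,0,0,0,1],[-0.275,-0.35,0,0,0,0,1]]]'
python3 -m crank '[[[-0.055,-0.07,0,0,0,-0.11,1],[-0.11,-0.14,0,0,0,-0.22,1],[-0.165,-0.21,0,0,0,-0.33,1],[-0.22,-0.28,0,0,0,-0.44,1],[-0.27,-0.33,0,0,0,-0.543,1]]]'
python3 -c "
from h import *
go(.42,-.17,.36,90)
c=cap('wrist','w1.png');print(c['pose'])"
```

```text
t: 0.7
ee_pos: [0.2589, 0.5693, 0.3657]
orientation: [0.212, 0.977, 0.001, 0.0]
force: [0.3, 0.2, -0.3]
grip_width: 1.002
grip_force: 0.0
t: 1.2
ee_pos: [0.3109, 0.3503, 0.3624]
orientation: [0.212, 0.977, -0.002, -0.001]
force: [0.7, -1.0, -0.3]
grip_width: 0.998
grip_force: 0.0
t: 1.7
ee_pos: [0.3633, 0.1345, 0.3628]
orientation: [0.212, 0.977, -0.001, -0.001]
force: [0.4, 0.0, -1.1]
grip_width: 0.999
grip_force: 0.0
t: 2.2
ee_pos: [0.4177, -0.0718, 0.3628]
orientation: [-0.001, 1.0, 0.0, -0.001]
force: [0.7, 0.6, 0.6]
grip_width: 1.002
grip_force: 0.0
t 2.2 pos [ 0.4177 -0.0718  0.3628] yaw 90.1 q6 -1.75 -> shift [-0.0042 -0.1963  0.0055] turn [ 0.    -0.004  0.003]
[[-1.80286920e-03  9.55236830e-01  2.95836693e-01  3.32621428e-01]
 [ 9.99998176e-01  1.53540893e-03  1.13639300e-03 -7.31069407e-02]
 [ 6.31294150e-04  2.95838202e-01 -9.55237855e-01  5.33336104e-01]
 [ 0.00000000e+00  0.00000000e+00  0.00000000e+00  1.00000000e+00]]
```

View pics/w1.png

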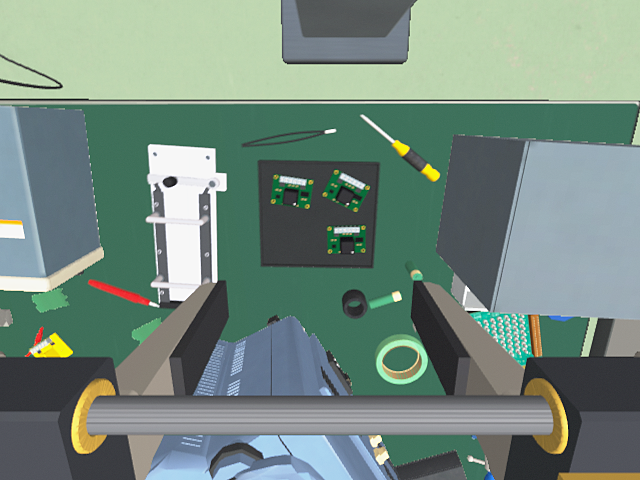

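The wrist view shows the carrier with its knob at (169,182), the pivot at about (212,184) and the end stop at about (185,303), plus the three boards. I'll go closer over the carrier.

```bash
python3 -m crank '[[[0,-0.09,0.06,0,0,0,1],[0,-0.18,0.12,0,0,0,1],[0,-0.27,0.18,0,0,0,1],[-0.03,-0.36,0.2,0,0,0,1],[-0.03,-0.38,0.22,0,0,0,1]]]'
python3 -c "
from h import *
c=cap('wrist','w2.png');print(c['pose'][:3,3])"
```

```text
t: 2.75
ee_pos: [0.4329, -0.2621, 0.2515]
orientation: [0.001, 1.0, 0.001, -0.001]
force: [0.8, 0.9, 0.0]
grip_width: 1.0
grip_force: 0.0
[ 0.34775024 -0.26317666  0.42205469]
```

View pics/w2.png

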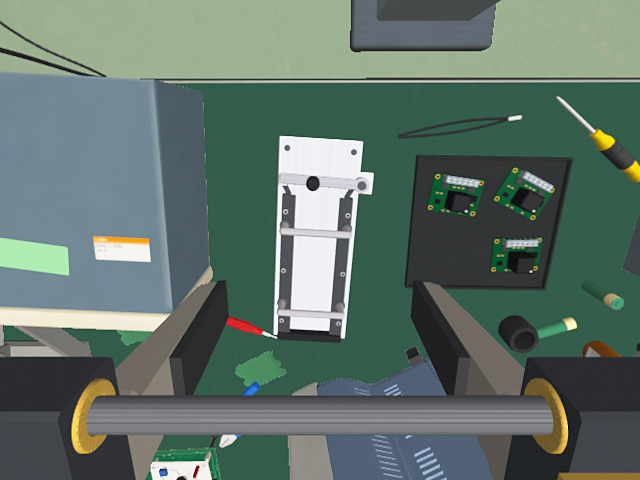

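The view shows the knob top at (313,183), the pivot at (362,185), apron corners at (279,136) and (362,141), hoops at (281,231)-(349,234) and (277,313)-(343,316), and the stop at about (310,335).

```bash
python3 -c "
from h import *
c=cap('wrist')
for n,u,z in [('knob',(313,183),.047),('pivot',(362,185),.022),('apR',(279,136),.006),('apL',(362,141),.006),('h1R',(281,231),.046),('h1L',(349,234),.046),('h2R',(277,313),.046),('h2L',(343,316),.046),('stopR',(284,333),.012),('stopL',(342,336),.012),('lipRn',(290,195),.016),('lipRf',(288,331),.016),('lipLn',(344,198),.016),('lipLf',(333,333),.016)]: print(n,ray(c,u,z).round(4))
hsv=cv2.cvtColor(c['color'],cv2.COLOR_BGR2HSV)
m=cv2.inRange(hsv,(0,0,205),(180,40,255)); m[:,:260]=0;m[:,400:]=0;m[:120]=0;m[350:]=0
for r in (145,155,165): 
  x=np.where(m[r])[0]; print(r,x.min(),x.max(),ray(c,(x.min()-.5,r),.006).round(4),ray(c,(x.max()+.5,r),.006).round(4))
v=hsv[...,2]
for r in (210,250,270,290): print(r,[int(k) for k in v[r,265:360:2]])
"
```

```text
knob [ 0.4051 -0.2695  0.047 ]
pivot [ 0.4113 -0.2179  0.022 ]
apR [ 0.3614 -0.3058  0.006 ]
apL [ 0.3668 -0.2175  0.006 ]
h1R [ 0.4549 -0.3029  0.046 ]
h1L [ 0.4583 -0.2326  0.046 ]
h2R [ 0.5493 -0.3104  0.046 ]
h2L [ 0.5533 -0.2373  0.046 ]
stopR [ 0.595 -0.307  0.012]
stopL [ 0.5995 -0.2357  0.012 ]
lipRn [ 0.4229 -0.295   0.016 ]
lipRf [ 0.5899 -0.3017  0.016 ]
lipLn [ 0.4264 -0.2363  0.016 ]
lipLf [ 0.5929 -0.247   0.016 ]
145 281 363 [ 0.3707 -0.3045  0.006 ] [ 0.3709 -0.2157  0.006 ]
155 280 362 [ 0.3812 -0.3059  0.006 ] [ 0.3814 -0.2165  0.006 ]
165 280 361 [ 0.3918 -0.3063  0.006 ] [ 0.3921 -0.2172  0.006 ]
210 [92, 90, 94, 93, 93, 90, 97, 255, 251, 58, 132, 125, 82, 89, 86, 103, 255, 245, 243, 243, 245, 245, 243, 244, 244, 245, 244, 244, 244, 242, 244, 243, 244, 244, 244, 245, 244, 255, 82, 89, 89, 87, 89, 82, 182, 248, 255, 85]
250 [92, 91, 92, 91, 90, 81, 248, 249, 124, 83, 87, 87, 88, 88, 88, 255, 244, 243, 243, 245, 244, 243, 244, 244, 244, 244, 244, 243, 243, 244, 242, 244, 244, 244, 244, 252, 53, 86, 88, 88, 88, 85, 139, 250, 255, 81, 91, 90]
270 [91, 92, 91, 92, 92, 92, 255, 253, 64, 204, 194, 81, 86, 80, 182, 246, 243, 244, 243, 244, 243, 244, 244, 243, 244, 244, 244, 243, 244, 243, 244, 244, 244, 244, 250, 102, 85, 88, 86, 88, 88, 118, 252, 255, 78, 93, 92, 92]
290 [91, 92, 92, 92, 89, 146, 249, 255, 79, 86, 86, 87, 87, 79, 255, 243, 244, 243, 245, 244, 243, 244, 244, 243, 244, 244, 243, 244, 244, 244, 244, 245, 244, 247, 188, 84, 85, 85, 86, 83, 103, 255, 255, 73, 93, 91, 91, 93]
```

```bash
python3 -m crank '[[[0.055,-0.016,0.08,0,0,0,0.4],[0.055,-0.016,0.16,0,0,0,0.4],[0.055,-0.016,0.24,0,0,0,0.4],[0.055,-0.016,0.3,0,0,0,0.4],[0.055,-0.016,0.3,0,0,0,0.4]]]' 8
python3 -c "
from h import *
go(.4055,-.270,.029,90)
c=cap('wrist','w3.png')"
```

```text
t: 3.35
ee_pos: [0.4031, -0.2645, 0.1011]
orientation: [-0.0, 1.0, 0.002, -0.003]
force: [-0.1, -0.9, 1.5]
grip_width: 0.586
grip_force: 0.0
t 3.4 pos [ 0.4031 -0.2645  0.1011] yaw 90.0 q6 -2.16 -> shift [-0.0059 -0.0116  0.1441] turn [ 0.006 -0.009  0.   ]
```

View pics/w3.png

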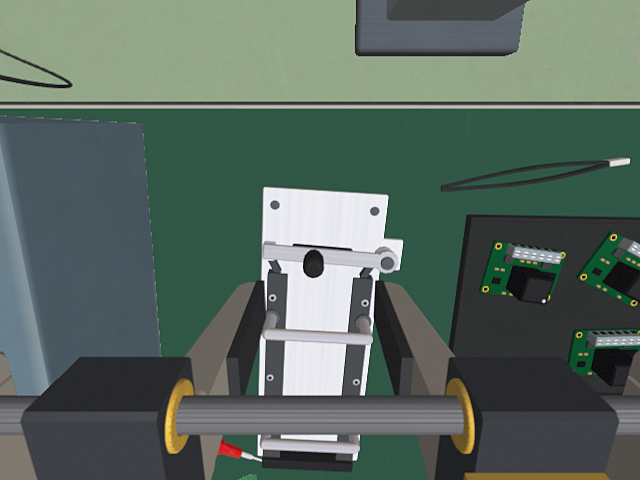

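The knob is at about (313,257), between the fingers. The hoop is well behind them.

```bash
python3 -c "
from h import *
c=cap('wrist')
for n,u,z in [('knob',(314,256),.047),('apR',(265,188),.006),('apL',(388,195),.006),('h1R',(264,335),.046),('h1L',(371,339),.046),('piv',(388,258),.022)]: print(n,ray(c,u,z).round(4))
go(.4055,-.270,.029,90)
"
```

```text
knob [ 0.4017 -0.2698  0.047 ]
apR [ 0.3649 -0.3051  0.006 ]
apL [ 0.37   -0.2168  0.006 ]
h1R [ 0.4597 -0.3044  0.046 ]
h1L [ 0.463  -0.2307  0.046 ]
piv [ 0.4123 -0.2174  0.022 ]
t 3.5 pos [ 0.4059 -0.2666  0.1048] yaw 90.0 q6 -2.16 -> shift [ 0.0006 -0.007   0.1516] turn [ 0.001 -0.002  0.   ]
```

```bash
python3 -m crank '[[[0,-0.006,0.05,0,0,0,0.4],[0,-0.006,0.1,0,0,0,0.4],[0,-0.006,0.15,0,0,0,0.4],[0,-0.006,0.15,0,0,0,0.4],[0,-0.006,0.15,0,0,0,0.4]]]' 8
python3 -m crank '[[[0,0,0,0,0,0,0],[0,0,0,0,0,0,0],[0,0,0,0,0,0,0],[0,0,0,0,0,0,0],[0,0,0,0,0,0,0]]]' 8
python3 -c "
from h import *
go(.4055,-.270,.029,90)
c=cap('wrist','w4.png')"
```

```text
t: 3.95
ee_pos: [0.407, -0.2709, 0.0311]
orientation: [0.0, 1.0, -0.0, 0.001]
force: [-0.7, -0.8, 0.4]
grip_width: 0.398
grip_force: 0.0
t: 4.45
ee_pos: [0.4061, -0.2686, 0.0304]
orientation: [0.001, 1.0, 0.002, -0.0]
force: [1.6, 14.3, 12.0]
grip_width: 0.146
grip_force: 8.0
t 4.5 pos [ 0.4061 -0.2686  0.0304] yaw 89.9 q6 -2.16 -> shift [ 0.0013 -0.0029  0.0029] turn [ 0.004 -0.    -0.002]
```

View pics/w4.png

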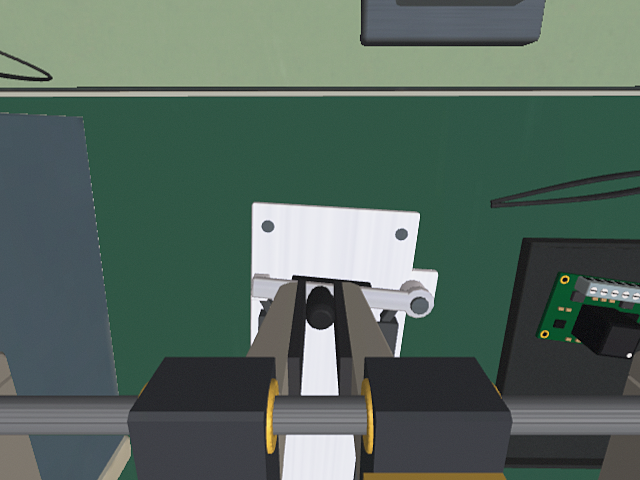

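```bash
python3 -m crank '[[[0.018,0.009,-0.002,0,0,0,0],[0.035,0.014,-0.002,0,0,0,0],[0.051,0.022,-0.002,0,0,0,0],[0.065,0.033,-0.002,0,0,0,0],[0.077,0.047,-0.002,0,0,0,0]]]' 8
python3 -m crank '[[[0.0096,0.015,0,0,0,0,0],[0.0164,0.032,0,0,0,0,0],[0.02,0.05,0,0,0,0,0],[0.0204,0.068,0,0,0,0,0],[0.0178,0.086,0,0,0,0,0]]]' 8
python3 -m crank '[[[-0.003,0.009,0,0,0,0,0],[-0.006,0.018,0,0,0,0,0],[-0.006,0.018,0,0,0,0,0.35],[-0.006,0.018,0,0,0,0,0.35],[-0.006,0.018,0,0,0,0,0.35]]]' 8
python3 -m crank '[[[0,0,-0.1,0,0,0,0.35],[0,0,-0.2,0,0,0,0.6],[0,0,-0.3,0,0,0,0.8],[0,0,-0.3,0,0,0,0.8],[0,0,-0.3,0,0,0,0.8]]]' 8
python3 -m crank '[[[0.04,0.09,0,0,0,0,0.8],[0.06,0.18,0,0,0,0,0.8],[0.06,0.25,0,0,0,0,0.8],[0.06,0.25,0,0,0,0,0.8],[0.06,0.25,0,0,0,0,0.8]]]' 8
python3 -c "
from h import *
go(.4055,-.270,.029,90)
c=cap('wrist','w5.png')"
```

```text
t: 5.0
ee_pos: [0.3662, -0.248, 0.031]
orientation: [-0.0, 1.0, -0.001, -0.001]
force: [-7.3, -10.1, 1.5]
grip_width: 0.147
grip_force: 8.1
t: 5.5
ee_pos: [0.3582, -0.2035, 0.0307]
orientation: [0.0, 1.0, 0.0, -0.0]
force: [-1.6, -2.8, -0.0]
grip_width: 0.15
grip_force: 8.0
t: 6.0
ee_pos: [0.3621, -0.1951, 0.0306]
orientation: [0.0, 1.0, 0.0, 0.0]
force: [0.1, 0.2, -0.2]
grip_width: 0.343
grip_force: 0.0
t: 6.5
ee_pos: [0.3626, -0.1956, 0.1817]
orientation: [0.0, 1.0, -0.001, 0.001]
force: [-0.4, -0.2, 0.1]
grip_width: 0.676
grip_force: 0.0
t: 7.0
ee_pos: [0.3312, -0.0695, 0.1795]
orientation: [-0.001, 1.0, 0.0, -0.001]
force: [0.2, -0.4, 0.3]
grip_width: 0.797
grip_force: 0.0
t 7.0 pos [ 0.3312 -0.0695  0.1795] yaw 90.1 q6 -1.78 -> shift [-0.1484 -0.4013  0.3007] turn [ 0.    -0.003  0.003]
```

View pics/w5.png

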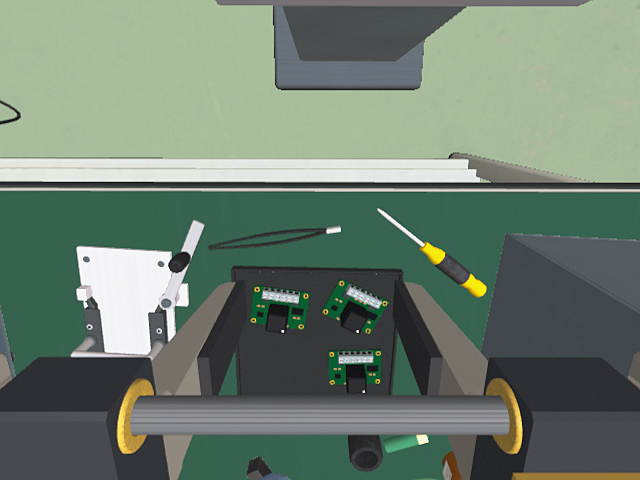

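The keeper is now open to about 105°, arm at (180,262), clear of the mouth. Now a good view for measuring the boards.

```bash
cat >> h.py <<'E'
def boards(c,ymin=-.16,ymax=.02,xmin=.37,xmax=.55):
    "terminal blocks: module-centre position and yaw of board x axis"
    hsv=cv2.cvtColor(c["color"],cv2.COLOR_BGR2HSV)
    m=cv2.inRange(hsv,(0,0,150),(180,60,255)); m=cv2.morphologyEx(m,cv2.MORPH_CLOSE,np.ones((5,5)))
    out=[]
    for k in cv2.findContours(m,cv2.RETR_EXTERNAL,cv2.CHAIN_APPROX_NONE)[0]:
        if cv2.contourArea(k)<60: continue
        P=np.array([ray(c,p[0],.017)[:2] for p in k])
        if not(ymin<P[:,1].mean()<ymax and xmin<P[:,0].mean()<xmax): continue
        (cx,cy),(w,h),a=cv2.minAreaRect((P*1000).astype(np.float32))
        if w<h: a+=90; w,h=h,w
        if w<25: continue
        a=np.radians(a-90); a=np.degrees(np.arctan(np.tan(a)))   # board x axis, within +-90 of world x
        d=np.array([np.cos(np.radians(a)),np.sin(np.radians(a))])
        out.append((np.array([cx,cy])/1000,d,a,w,h)); print("block",np.round([cx,cy],1),"size",round(w),round(h),"yaw",round(a,1),"module",(np.array([cx,cy])+22*d).round(1))
    return out
E
python3 -m crank '[[[-0.09,0,-0.02,0,0,0,0.5],[-0.18,0,-0.08,0,0,0,0.5],[-0.2,0,-0.14,0,0,0,0.5],[-0.2,0,-0.14,0,0,0,0.5],[-0.2,0,-0.14,0,0,0,0.5]]]' 8 | head -2
python3 -c "
from h import *
c=cap('wrist','w6.png')
boards(c)
go(.427,-.113,.1,90)"
```

```text
t: 7.55
ee_pos: [0.4319, -0.0713, 0.2499]
block [480.  -32.6] size 35 8 yaw -0.1 module [502.  -32.7]
block [ 409.3 -108.1] size 36 9 yaw -8.6 module [ 431.1 -111.4]
block [410.1 -26.8] size 36 8 yaw -26.3 module [429.8 -36.5]
t 7.6 pos [ 0.4309 -0.071   0.2493] yaw 89.9 q6 -1.74 -> shift [ 0.007  -0.084   0.2986] turn [ 0.    -0.003 -0.002]
```

View pics/w6.png

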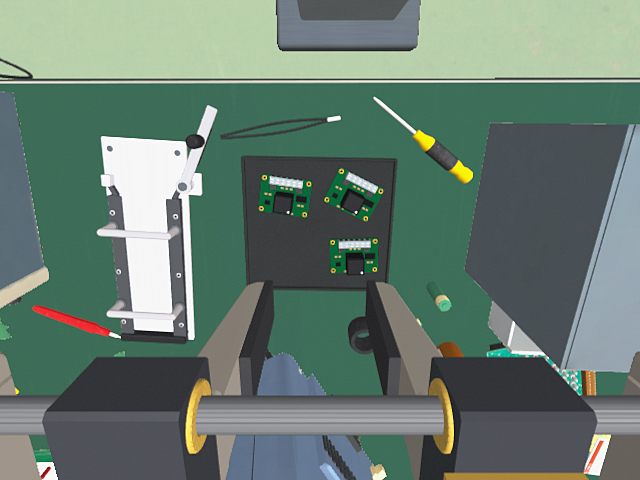

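All three blocks were detected at the right size. I'll go above board A at (285,197) in the picture.

```bash
python3 -m crank '[[[0,-0.04,0.09,0,0,0.1,0.42],[0,-0.081,0.18,0,0,0.189,0.42],[0,-0.081,0.27,0,0,0.189,0.42],[0,-0.081,0.35,0,0,0.189,0.42],[0,-0.081,0.35,0,0,0.189,0.42]]]' 6 | head -2
python3 -m crank '[[[0,0,0,0,0,0,0.42],[0,0,0,0,0,0,0.42],[0,0,0,0,0,0,0.42],[0,0,0,0,0,0,0.42],[0,0,0,0,0,0,0.42]]]' 6 | head -2
python3 -c "
from h import *
c=cap('wrist','w7.png')
boards(c)
go(.4311,-.1114,.0165,81.4)"
```

```text
t: 8.1
ee_pos: [0.4262, -0.1099, 0.0707]
t: 8.6
ee_pos: [0.4325, -0.1107, 0.0766]
block [479.8 -33.1] size 35 7 yaw 1.6 module [501.7 -32.4]
block [ 409.6 -108.2] size 35 7 yaw -8.5 module [ 431.4 -111.5]
block [410.1 -26.7] size 35 8 yaw -26.6 module [429.8 -36.6]
t 8.7 pos [ 0.4323 -0.1106  0.0763] yaw 81.5 q6 -1.68 -> shift [ 0.0023 -0.0019  0.1197] turn [-0.     0.002  0.002]
```

```bash
python3 -m crank '[[[0.0015,-0.002,0.06,0,0,0,0.42],[0.0015,-0.002,0.1,0,0,0,0.42],[0.0015,-0.002,0.12,0,0,0,0.42],[0.0015,-0.002,0.12,0,0,0,0.42],[0.0015,-0.002,0.12,0,0,0,0.42]]]' 6 
python3 -m crank '[[[0,0,0,0,0,0,0.15],[0,0,0,0,0,0,0.15],[0,0,0,0,0,0,0.15],[0,0,0,0,0,0,0.15],[0,0,0,0,0,0,0.15]]]' 6
python3 -m crank '[[[0,0,-0.04,0,0,0,0.15],[0,0,-0.1,0,0,0,0.15],[0,0,-0.16,0,0,0,0.15],[0,0,-0.17,0,0,0,0.15],[0,0,-0.17,0,0,0,0.15]]]' 6
python3 -c "
from h import *
c=cap('wrist','w8.png')
boards(c)
o=np.array([.413,-.265]);a=np.radians(-3.5);u=np.array([np.cos(a),np.sin(a)])
p=o-.020*u; print(p)
go(p[0],p[1],.1,86.5)"
```

```text
t: 9.15
ee_pos: [0.4312, -0.1115, 0.016]
orientation: [0.074, 0.997, -0.0, 0.0]
force: [-0.2, 0.5, 0.3]
grip_width: 0.418
grip_force: 0.0
t: 9.65
ee_pos: [0.4315, -0.1116, 0.0162]
orientation: [0.074, 0.997, -0.0, 0.001]
force: [-0.8, 1.9, 7.9]
grip_width: 0.22
grip_force: 6.0
t: 10.15
ee_pos: [0.4316, -0.1116, 0.1013]
orientation: [0.074, 0.997, -0.0, 0.001]
force: [-0.7, -0.3, -1.4]
grip_width: 0.219
grip_force: 0.6
block [479.8 -32.9] size 35 7 yaw 1.5 module [501.8 -32.3]
block [ 440.9 -113.9] size 53 11 yaw -8.5 module [ 462.7 -117.2]
block [410.2 -26.7] size 35 7 yaw -26.6 module [429.9 -36.6]
[ 0.3930373  -0.26377903]
t 10.2 pos [ 0.4308 -0.1114  0.1004] yaw 81.5 q6 -1.68 -> shift [ 0.0296 -0.3125  0.0007] turn [-0.     0.001 -0.112]
```

View pics/w8.png

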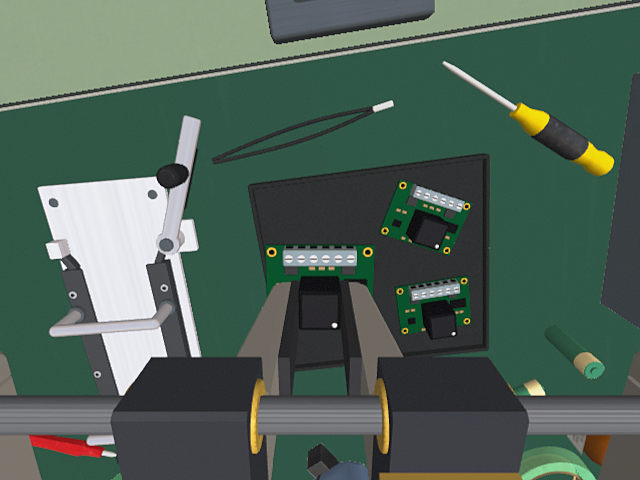

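The board is held, square between the fingers, but the grip reads 0.6 N, which may be the slackening. I'll check that before moving on.

```bash
python3 -m crank '[[[0,0,0,0,0,0,0],[0,0,0,0,0,0,0],[0,0,0,0,0,0,0],[0,0,0,0,0,0,0],[0,0,0,0,0,0,0]]]' 8
python3 -c "
from h import *
c=cap('wrist','w9.png')
b=boards(c)
T=c['pose']
go(.393,-.2638,.1,86.5)"
```

```text
t: 10.7
ee_pos: [0.4308, -0.1114, 0.1003]
orientation: [0.074, 0.997, 0.0, -0.0]
force: [-0.2, -0.4, -0.0]
grip_width: 0.218
grip_force: 8.0
block [479.7 -33. ] size 35 7 yaw 2.0 module [501.7 -32.2]
block [ 439.5 -113.6] size 52 11 yaw -8.5 module [ 461.3 -116.9]
block [410.1 -26.7] size 35 8 yaw -26.8 module [429.7 -36.6]
t 10.8 pos [ 0.4309 -0.1114  0.1004] yaw 81.5 q6 -1.68 -> shift [ 0.0297 -0.3126  0.0008] turn [ 0.    -0.    -0.112]
```

```bash
python3 -m crank '[[[0.006,-0.07,0,0,0,-0.02,0],[0.012,-0.14,0,0,0,-0.04,0],[0.018,-0.21,0,0,0,-0.06,0],[0.024,-0.28,0,0,0,-0.09,0],[0.03,-0.313,0,0,0,-0.112,0]]]' 8|tail -1
python3 -m crank '[[[0,0,0,0,0,0,0],[0,0,0,0,0,0,0],[0,0,0,0,0,0,0],[0,0,0,0,0,0,0],[0,0,0,0,0,0,0]]]' 8|tail -1
python3 -c "
from h import *
c=cap('wrist','w10.png')
go(.393,-.2638,.022,86.5)"
```

```text
grip_force: 8.0
grip_force: 8.0
t 11.8 pos [ 0.3931 -0.2634  0.1006] yaw 86.6 q6 -2.1 -> shift [ 0.0002 -0.0007  0.1572] turn [0.    0.    0.002]
```

View pics/w10.png

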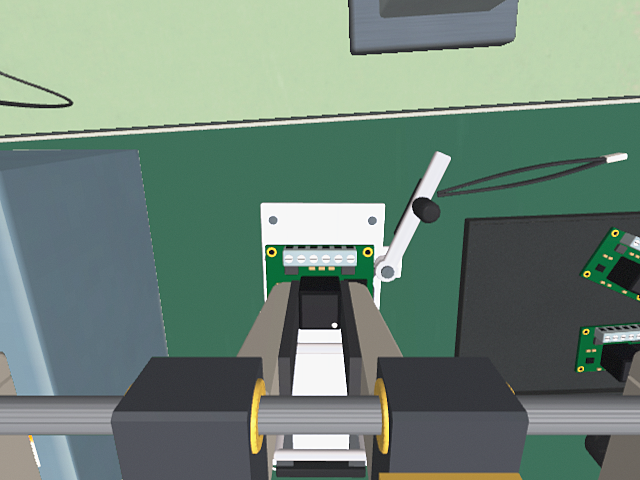

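The board is held over the apron, parallel to the mouth, with apron corners at (262,203) and (385,204). I'll use them to refine the carrier's centre line.

```bash
python3 -c "
from h import *
c=cap('wrist')
v=c['color'].min(axis=2)
for r in (208,214,226,232):
  x=np.where(v[r,240:400]>190)[0]+240; a,b=ray(c,(x.min()-.5,r),.006),ray(c,(x.max()+.5,r),.006); print(r,x.min(),x.max(),a.round(4),b.round(4),((a+b)/2).round(4))
for n,u,z in [('apR',(262,203),.006),('apL',(385,204),.006),('hoR',(273,220),.006),('hoL',(372,220),.006),('h2R',(275,453),.046),('h2L',(366,453),.046)]: print(n,ray(c,u,z).round(4))
"
```

```text
208 261 384 [ 0.3654 -0.3051  0.006 ] [ 0.3707 -0.2161  0.006 ] [ 0.368  -0.2606  0.006 ]
214 261 384 [ 0.3698 -0.3056  0.006 ] [ 0.3752 -0.2162  0.006 ] [ 0.3725 -0.2609  0.006 ]
226 262 383 [ 0.3788 -0.3058  0.006 ] [ 0.3841 -0.217   0.006 ] [ 0.3814 -0.2614  0.006 ]
232 262 399 [ 0.3833 -0.3063  0.006 ] [ 0.3894 -0.2053  0.006 ] [ 0.3864 -0.2558  0.006 ]
apR [ 0.3618 -0.3037  0.006 ]
apL [ 0.3678 -0.2158  0.006 ]
hoR [ 0.3748 -0.297   0.006 ]
hoL [ 0.3791 -0.2253  0.006 ]
h2R [ 0.5472 -0.3075  0.046 ]
h2L [ 0.5514 -0.2384  0.046 ]
```

```bash
python3 -m crank '[[[0,0.001,0.05,0,0,0,0],[0,0.001,0.1,0,0,0,0],[0,0.001,0.14,0,0,0,0],[0,0.001,0.155,0,0,0,0],[0,0.001,0.155,0,0,0,0]]]' 8|sed -n '2p;4,6p'
python3 -m crank '[[[0,0,0.001,0,0,0,0],[0,0,0.002,0,0,0,0],[0,0,0.003,0,0,0,0],[0,0,0.004,0,0,0,0],[0,0,0.004,0,0,0,0]]]' 8|sed -n '2p;4,6p'
python3 -m crank '[[[0,0,0.001,0,0,0,0],[0,0,0.002,0,0,0,0],[0,0,0.003,0,0,0,0],[0,0,0.003,0,0,0,0],[0,0,0.003,0,0,0,0]]]' 8|sed -n '2p;4,6p'
python3 -c "
from h import *
c=cap('wrist','w11.png')
go(.393,-.2638,.022,86.5)"
```

```text
ee_pos: [0.3925, -0.263, 0.0224]
force: [-0.5, -0.3, -0.0]
grip_width: 0.216
grip_force: 8.0
ee_pos: [0.3931, -0.2636, 0.0213]
force: [0.7, 0.1, -0.3]
grip_width: 0.215
grip_force: 8.0
ee_pos: [0.3934, -0.2637, 0.0198]
force: [1.1, 0.6, 2.5]
grip_width: 0.216
grip_force: 8.0
t 13.4 pos [ 0.3934 -0.2637  0.0198] yaw 86.5 q6 -2.1 -> shift [ 0.0007 -0.0003 -0.0045] turn [-0.     0.001  0.   ]
```

```bash
python3 -m crank '[[[-0.006,0.002,-0.001,0,0,0,0],[-0.012,0.002,-0.001,0,0,0,0],[-0.018,0.002,-0.001,0,0,0,0],[-0.024,0.002,-0.001,0,0,0,0],[-0.03,0.002,-0.001,0,0,0,0]]]' 8|sed -n '2p;4,6p'
python3 -m crank '[[[-0.006,0,0,0,0,0,0],[-0.012,0,0,0,0,0,0],[-0.018,0,0,0,0,0,0],[-0.024,0,0,0,0,0,0],[-0.03,0,0,0,0,0,0]]]' 8|sed -n '2p;4,6p'
python3 -c "
from h import *
c=cap('wrist','w11.png')
go(.437,-.2655,.02,86.4)"
```

```text
ee_pos: [0.4082, -0.2634, 0.02]
force: [-0.1, -0.1, -0.4]
grip_width: 0.214
grip_force: 8.0
ee_pos: [0.4232, -0.2644, 0.0201]
force: [-0.1, -0.3, -0.8]
grip_width: 0.214
grip_force: 8.0
t 14.4 pos [ 0.4237 -0.2645  0.0202] yaw 86.5 q6 -2.07 -> shift [-0.0266 -0.0003  0.0003] turn [-0.     0.001  0.003]
```

View pics/w11.png

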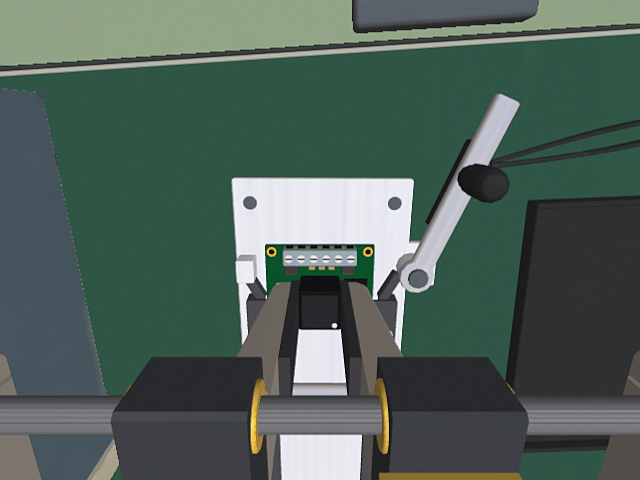

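```bash
python3 -m crank '[[[-0.006,0,0,0,0,0,0],[-0.012,0,0,0,0,0,0],[-0.018,0,0,0,0,0,0],[-0.024,0,0,0,0,0,0],[-0.026,0,0,0,0,0,0]]]' 8|sed -n '2p;4,6p'
python3 -m crank '[[[0,0,0,0,0,0,0.32],[0,0,0,0,0,0,0.32],[0,0,0,0,0,0,0.32],[0,0,0,0,0,0,0.32],[0,0,-0.02,0,0,0,0.32]]]' 8|sed -n '2p;4,6p'
python3 -m crank '[[[0,0,-0.06,0,0,0,0.32],[0,0,-0.1,0,0,0,0.32],[0.04,0,-0.12,0,0,0,0],[0.09,0,-0.12,0,0,0,0],[0.09,0,-0.12,0,0,0,0]]]' 8|sed -n '2p;4,6p'
python3 -m crank '[[[0,0,0,0,0,0,0],[0,0,0,0,0,0,0],[0,0,0,0,0,0,0],[0,0,0,0,0,0,0],[0,0,0,0,0,0,0]]]' 8|sed -n '2p;4,6p'
python3 -c "
from h import *
c=cap('wrist','w12.png')
boards(c,-.3,-.22,.37,.5)
boards(c)
go(.3925,-.2635,.011,86.4)"
```

```text
ee_pos: [0.4364, -0.2652, 0.0201]
force: [-0.5, 0.5, -0.4]
grip_width: 0.215
grip_force: 8.0
ee_pos: [0.4351, -0.2647, 0.0295]
force: [0.4, -0.0, -0.3]
grip_width: 0.321
grip_force: 0.0
ee_pos: [0.3886, -0.2617, 0.0908]
force: [-0.4, 1.7, 0.2]
grip_width: 0.079
grip_force: 0.0
ee_pos: [0.3913, -0.2623, 0.0899]
force: [0.6, 0.3, -0.3]
grip_width: 0.002
grip_force: 0.0
block [ 482.5 -269.1] size 54 2 yaw 86.6 module [ 483.8 -247.2]
block [ 402.2 -242.2] size 148 127 yaw 86.2 module [ 403.7 -220.2]
block [545.7 -81.3] size 133 21 yaw -3.5 module [567.7 -82.7]
t 16.5 pos [ 0.3912 -0.2624  0.0899] yaw 86.5 q6 -2.1 -> shift [-0.0028 -0.0021  0.1578] turn [ 0.    -0.     0.003]
```

View pics/w12.png

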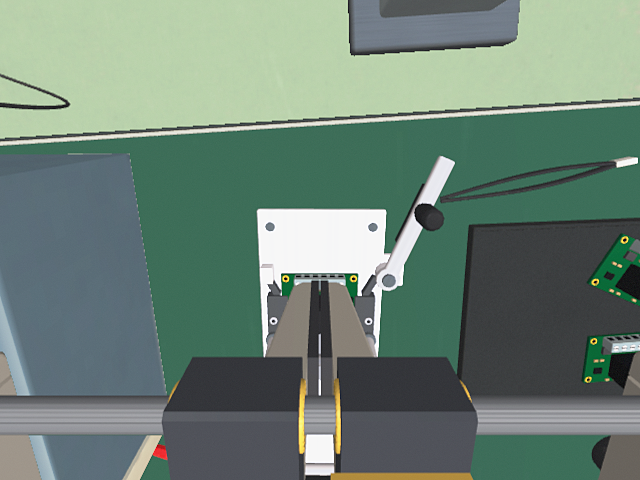

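```bash
python3 -m crank '[[[0,-0.001,0.06,0,0,0,0],[0,-0.001,0.12,0,0,0,0],[0,-0.001,0.157,0,0,0,0],[0,-0.001,0.157,0,0,0,0],[0,-0.001,0.157,0,0,0,0]]]' 8|sed -n '2p;4p'
python3 -m crank '[[[-0.008,0,0,0,0,0,0],[-0.014,0,0,0,0,0,0],[-0.018,0,0,0,0,0,0],[-0.022,0,0,0,0,0,0],[-0.026,0,0,0,0,0,0]]]' 8|sed -n '2p;4p'
python3 -m crank '[[[-0.006,0,0,0,0,0,0],[-0.012,0,0,0,0,0,0],[-0.018,0,0,0,0,0,0],[-0.024,0,0,0,0,0,0],[-0.03,0,0,0,0,0,0]]]' 8|sed -n '2p;4p'
python3 -m crank '[[[-0.006,0,0,0,0,0,0],[-0.012,0,0,0,0,0,0],[-0.018,0,0,0,0,0,0],[-0.024,0,0,0,0,0,0],[-0.03,0,0,0,0,0,0]]]' 8|sed -n '2p;4p'
python3 -m crank '[[[-0.004,0,0,0,0,0,0],[-0.006,0,0,0,0,0,0],[-0.006,0,0,0,0,0,0],[0.01,0,0,0,0,0,0],[0.02,0,0,0,0,0,0]]]' 8|sed -n '2p;4p'
python3 -c "
from h import *
go(.3925,-.2635,.011,86.4)"
```

```text
ee_pos: [0.391, -0.2629, 0.0117]
force: [-0.3, 0.6, -0.0]
ee_pos: [0.4042, -0.2637, 0.0119]
force: [-0.3, 0.3, 0.5]
ee_pos: [0.4192, -0.2646, 0.0115]
force: [-0.9, -1.0, 0.6]
ee_pos: [0.4342, -0.2655, 0.0116]
force: [-0.4, 0.8, -0.4]
ee_pos: [0.4229, -0.2646, 0.0115]
force: [0.1, 1.1, 0.4]
t 19.0 pos [ 0.4229 -0.2646  0.0115] yaw 86.5 q6 -2.07 -> shift [ 0.0608 -0.0015  0.001 ] turn [ 0.    -0.001  0.003]
```

```bash
python3 -m crank '[[[0.01,0,-0.08,0,0,0,0],[0.01,0,-0.17,0,0,0,0],[0,0,-0.26,0,0,0,0.3],[0,0.08,-0.3,0,0,0,0.4],[0,0.16,-0.34,0,0,0,0.42]]]' 6|sed -n '2p;4p'
python3 -m crank '[[[0,0.09,0,0,0,0,0.42],[0,0.18,0,0,0,0,0.42],[0,0.22,0,0,0,0,0.42],[0,0.22,0,0,0,0,0.42],[0,0.22,0,0,0,0,0.42]]]' 6|sed -n '2p;4p'
python3 -m crank '[[[0,0,0,0,0,0,0.42],[0,0,0,0,0,0,0.42],[0,0,0,0,0,0,0.42],[0,0,0,0,0,0,0.42],[0,0,0,0,0,0,0.42]]]' 6|sed -n '2p;4p'
python3 -c "
from h import *
c=cap('wrist','w13.png')
boards(c)
boards(c,-.3,-.24,.42,.5)
go(.4298,-.0365,.075,63.5)"
```

```text
ee_pos: [0.4285, -0.1849, 0.1831]
force: [0.3, 0.2, -0.6]
ee_pos: [0.4351, -0.0754, 0.1815]
force: [-0.2, -0.6, 1.4]
ee_pos: [0.4354, -0.0756, 0.1815]
force: [1.6, -0.0, -0.2]
block [478.5 -32.8] size 35 11 yaw 2.6 module [500.5 -31.8]
block [410.2 -26.7] size 36 8 yaw -26.5 module [429.8 -36.6]
block [ 464.7 -277.4] size 95 17 yaw -3.5 module [ 486.6 -278.7]
t 20.6 pos [ 0.4354 -0.0755  0.1815] yaw 86.5 q6 -1.68 -> shift [0.016  0.0771 0.213 ] turn [-0.    -0.     0.511]
```

View pics/w13.png

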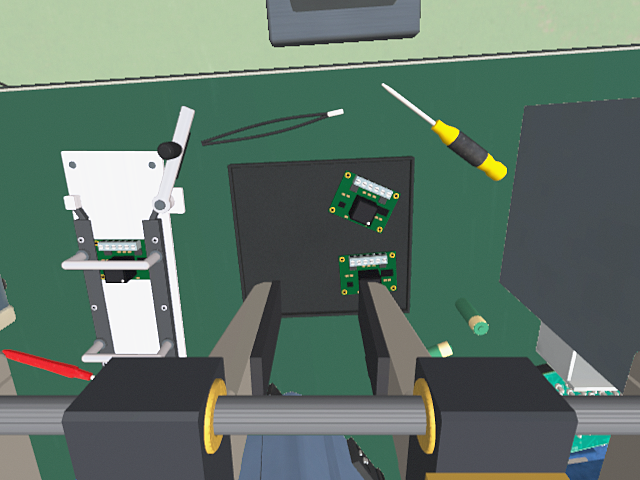

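The view shows board 1 flat in the channel under the first hoop, at (122,250). The keeper is still open, and boards B (365,203) and C (369,270) remain in the tray. That uses up the picture views, so from here I go by measurement. Next I check the gap to the dark box on the left.

```bash
python3 -c "
from h import *
c=cap('wrist')
hsv=cv2.cvtColor(c['color'],cv2.COLOR_BGR2HSV)
for r in (130,180,230,270,300): 
  print(r,[tuple(int(k) for k in hsv[r,x]) for x in range(490,536,6)])
for u in [(525,106),(513,190),(500,282)]: print(ray(c,u,0).round(3))
"
```

```text
130 [(78, 112, 109), (77, 117, 109), (77, 118, 106), (78, 114, 107), (77, 112, 109), (76, 111, 106), (99, 32, 80), (103, 37, 83)]
180 [(79, 125, 108), (24, 175, 147), (80, 121, 105), (77, 113, 108), (113, 37, 82), (102, 32, 80), (105, 36, 84), (105, 36, 84)]
230 [(77, 114, 110), (77, 116, 108), (78, 117, 107), (108, 38, 81), (100, 38, 80), (101, 34, 82), (104, 42, 79), (102, 32, 80)]
270 [(77, 114, 107), (76, 112, 107), (104, 33, 84), (104, 40, 83), (102, 39, 84), (106, 39, 85), (99, 31, 82), (104, 34, 83)]
300 [(78, 116, 108), (78, 114, 105), (77, 118, 108), (77, 116, 108), (77, 116, 108), (108, 41, 80), (103, 37, 83), (104, 35, 81)]
[0.349 0.111 0.   ]
[0.424 0.107 0.   ]
[0.518 0.102 0.   ]
```

```bash
python3 -m crank '[[[0.008,0.04,0.05,0,0,0.18,0.42],[0.016,0.077,0.1,0,0,0.36,0.42],[0.016,0.077,0.15,0,0,0.5,0.42],[0.016,0.077,0.213,0,0,0.511,0.42],[0.016,0.077,0.213,0,0,0.511,0.42]]]' 6|sed -n '2p;4p'
python3 -m crank '[[[0,0,0,0,0,0,0.42],[0,0,0,0,0,0,0.42],[0,0,0,0,0,0,0.42],[0,0,0,0,0,0,0.42],[0,0,0,0,0,0,0.42]]]' 6|sed -n '2p;4p'
python3 -c "
from h import *
c=cap('wrist')
boards(c)
go(.4298,-.0366,.0165,63.5)"
```

```text
ee_pos: [0.4273, -0.0359, 0.0724]
force: [-0.7, 0.3, -1.0]
ee_pos: [0.4303, -0.0364, 0.0758]
force: [-0.5, 0.9, 0.6]
block [548.7 -97. ] size 159 73 yaw -11.7 module [ 570.2 -101.5]
block [508.7 -10.8] size 96 27 yaw 81.9 module [511.8  11. ]
block [ 457.9 -115.9] size 94 33 yaw 52.2 module [471.4 -98.5]
block [409.3 -26.4] size 36 9 yaw -26.5 module [429.  -36.2]
t 21.6 pos [ 0.4301 -0.0364  0.0756] yaw 63.5 q6 -1.2 -> shift [ 0.0005 -0.0006  0.1182] turn [0.    0.001 0.   ]
```

```bash
python3 -m crank '[[[0,0,0.06,0,0,0,0.42],[0,0,0.1,0,0,0,0.42],[0,0,0.118,0,0,0,0.42],[0,0,0.118,0,0,0,0.42],[0,0,0.118,0,0,0,0.42]]]' 8|sed -n '2p;4p'
python3 -m crank '[[[0,0,0,0,0,0,0],[0,0,0,0,0,0,0],[0,0,0,0,0,0,0],[0,0,0,0,0,0,0],[0,0,0,0,0,0,0]]]' 8|sed -n '2p;4,6p'
python3 -m crank '[[[0,0,-0.04,0,0,0,0],[0,0,-0.1,0,0,0,0],[0,0,-0.16,0,0,0,0],[0,0,-0.17,0,0,0,0],[0,0,-0.17,0,0,0,0]]]' 8|sed -n '2p;4,6p'
python3 -m crank '[[[0,0,0,0,0,-0.12,0],[0,0,0,0,0,-0.24,0],[0,0,0,0,0,-0.36,0],[0,0,0,0,0,-0.48,0],[0,0,0,0,0,-0.508,0]]]' 8|sed -n '2p;4,6p'
python3 -c "
from h import *
c=cap('wrist')
boards(c,-.2,.1)
go(.393,-.2627,.1,86.4)"
```

```text
ee_pos: [0.4301, -0.0364, 0.0165]
force: [0.4, -0.1, 0.3]
ee_pos: [0.4304, -0.0364, 0.0167]
force: [-1.0, 0.7, 7.2]
grip_width: 0.219
grip_force: 8.0
ee_pos: [0.4305, -0.0364, 0.1018]
force: [0.3, 0.6, -0.8]
grip_width: 0.215
grip_force: 8.0
ee_pos: [0.4288, -0.0363, 0.0997]
force: [0.3, 0.6, -1.4]
grip_width: 0.219
grip_force: 8.0
block [534.6 -81.4] size 34 10 yaw 84.6 module [536.7 -59.5]
block [436.  -37.5] size 52 11 yaw -3.5 module [458.  -38.9]
t 23.7 pos [ 0.4289 -0.0363  0.0999] yaw 86.4 q6 -1.6 -> shift [ 4.360e-02 -4.565e-01 -2.000e-04] turn [ 0.    -0.003  0.001]
```

Board B is held square (yaw -3.5°). Carry it to the apron, lower it, and take a check measurement.

```bash
python3 -m crank '[[[0.008,-0.08,0,0,0,0,0],[0.016,-0.16,0,0,0,0,0],[0.024,-0.24,0,0,0,0,0],[0.032,-0.32,0,0,0,0,0],[0.04,-0.4,0,0,0,0,0]]]' 8|sed -n '2p;5,6p'
python3 -m crank '[[[0.0036,-0.03,0,0,0,0,0],[0.0036,-0.0565,0,0,0,0,0],[0.0036,-0.0565,0.04,0,0,0,0],[0.0036,-0.0565,0.08,0,0,0,0],[0.0036,-0.0565,0.12,0,0,0,0]]]' 8|sed -n '2p;5,6p'
python3 -m crank '[[[0,0,0,0,0,0,0],[0,0,0,0,0,0,0],[0,0,0,0,0,0,0],[0,0,0,0,0,0,0],[0,0,0,0,0,0,0]]]' 8|sed -n '2p;4,6p'
python3 -c "
from h import *
go(.393,-.2627,.0225,86.4)"
```

```text
ee_pos: [0.3964, -0.236, 0.1004]
grip_width: 0.215
grip_force: 8.0
ee_pos: [0.3936, -0.2625, 0.0401]
grip_width: 0.211
grip_force: 8.0
ee_pos: [0.3941, -0.263, 0.0418]
force: [-0.2, 0.1, 0.2]
grip_width: 0.217
grip_force: 8.0
t 25.2 pos [ 0.3941 -0.263   0.0418] yaw 86.4 q6 -2.1 -> shift [0.0023 0.0005 0.0386] turn [-0.001  0.001 -0.   ]
```

```bash
python3 -m crank '[[[0.002,0,0.015,0,0,0,0],[0.002,0,0.03,0,0,0,0],[0.002,0,0.04,0,0,0,0],[0.002,0,0.0425,0,0,0,0],[0.002,0,0.0425,0,0,0,0]]]' 8|sed -n '2p;4p;6p'
python3 -m crank '[[[0,0,0.001,0,0,0,0],[0,0,0.002,0,0,0,0],[0,0,0.002,0,0,0,0],[0,0,0.002,0,0,0,0],[0,0,0.002,0,0,0,0]]]' 8|sed -n '2p;4p;6p'
```

```text
ee_pos: [0.3924, -0.2625, 0.0194]
force: [0.2, -0.0, -0.6]
grip_force: 8.0
ee_pos: [0.3927, -0.2627, 0.0189]
force: [-0.3, -0.1, -0.8]
grip_force: 8.0
```

```bash
python3 -m crank '[[[0,0,0.001,0,0,0,0],[0,0,0.001,0,0,0,0],[0,0,0.001,0,0,0,0],[0,0,0.001,0,0,0,0],[0,0,0.001,0,0,0,0]]]' 8|sed -n '2p;4p;6p'
python3 -m crank '[[[-0.006,0,0,0,0,0,0],[-0.012,0,0,0,0,0,0],[-0.018,0,0,0,0,0,0],[-0.024,0,0,0,0,0,0],[-0.03,0,0,0,0,0,0]]]' 8|sed -n '2p;4,6p'
```

```text
ee_pos: [0.3927, -0.2628, 0.0187]
force: [-1.0, 0.4, 6.3]
grip_force: 8.0
ee_pos: [0.4066, -0.2633, 0.0186]
force: [-7.0, 0.7, 10.5]
grip_width: 0.218
grip_force: 8.0
```

```bash
python3 -m crank '[[[0,0,-0.0014,0,0,0,0],[0,0,-0.0014,0,0,0,0],[0,0,-0.0014,0,0,0,0],[-0.004,0,-0.0014,0,0,0,0],[-0.008,0,-0.0014,0,0,0,0]]]' 8|sed -n '2p;4,6p'
python3 -m crank '[[[-0.006,0,0,0,0,0,0],[-0.012,0,0,0,0,0,0],[-0.018,0,0,0,0,0,0],[-0.022,0,0,0,0,0,0],[-0.022,0,0,0,0,0,0]]]' 8|sed -n '2p;4,6p'
python3 -c "
from h import *
go(.437,-.2655,.0195,86.4)"
```

```text
ee_pos: [0.4117, -0.2638, 0.019]
force: [-0.3, 0.4, 0.3]
grip_width: 0.217
grip_force: 8.0
ee_pos: [0.423, -0.2646, 0.0191]
force: [-0.0, 1.0, -0.4]
grip_width: 0.217
grip_force: 8.0
t 28.2 pos [ 0.423  -0.2646  0.0191] yaw 86.4 q6 -2.07 -> shift [-0.0281  0.     -0.0009] turn [-0.  0. -0.]
```

```bash
python3 -m crank '[[[-0.006,0,0,0,0,0,0],[-0.012,0,0,0,0,0,0],[-0.018,0,0,0,0,0,0],[-0.024,0,0,0,0,0,0],[-0.026,0,0,0,0,0,0]]]' 8|sed -n '2p;4,6p'
python3 -m crank '[[[0,0,0,0,0,0,0.32],[0,0,0,0,0,0,0.32],[0,0,0,0,0,0,0.32],[0,0,0,0,0,0,0.32],[0,0,-0.02,0,0,0,0.32]]]' 8|sed -n '2p;4,6p'
python3 -m crank '[[[0,0,-0.06,0,0,0,0.32],[0,0,-0.1,0,0,0,0.32],[0.04,0,-0.12,0,0,0,0],[0.09,0,-0.12,0,0,0,0],[0.09,0,-0.12,0,0,0,0]]]' 8|sed -n '2p;4p'
python3 -m crank '[[[0,0,0,0,0,0,0],[0,0,0,0,0,0,0],[0,0,0,0,0,0,0],[0,0,0,0,0,0,0],[0,0,0,0,0,0,0]]]' 8|sed -n '2p;4,6p'
python3 -c "
from h import *
c=cap('wrist')
hsv=cv2.cvtColor(c['color'],cv2.COLOR_BGR2HSV)
m=cv2.inRange(hsv,(45,120,60),(75,255,255)); m[:,:265]=0;m[:,380:]=0;m[:240]=0;m[310:]=0
y,x=np.where(m); print(x.min(),x.max(),y.min(),len(x)); 
for s in (x<300,x>340): print(ray(c,(x[s].mean(),y[s].min()),.009).round(4))
go(.391,-.2627,.0115,86.4)"
```

```text
ee_pos: [0.4359, -0.2654, 0.019]
force: [-1.0, 0.1, -0.9]
grip_width: 0.216
grip_force: 8.0
ee_pos: [0.4348, -0.265, 0.0285]
force: [-0.6, -0.5, 0.5]
grip_width: 0.322
grip_force: 0.0
ee_pos: [0.3882, -0.2619, 0.0897]
force: [-1.1, 0.2, 0.2]
ee_pos: [0.3909, -0.2625, 0.0888]
force: [-0.5, 0.8, -0.3]
grip_width: 0.002
grip_force: 0.0
281 357 272 493
[ 0.4076 -0.2872  0.009 ]
[ 0.4105 -0.2418  0.009 ]
t 30.2 pos [ 0.3908 -0.2625  0.0889] yaw 86.4 q6 -2.1 -> shift [-0.0004 -0.0004  0.1547] turn [ 0. -0. -0.]
```

```bash
python3 -m crank '[[[0,-0.001,0.06,0,0,0,0],[0,-0.001,0.12,0,0,0,0],[0,-0.001,0.155,0,0,0,0],[0,-0.001,0.155,0,0,0,0],[0,-0.001,0.155,0,0,0,0]]]' 8|sed -n '2p;4p'
python3 -m crank '[[[-0.008,0,0,0,0,0,0],[-0.014,0,0,0,0,0,0],[-0.018,0,0,0,0,0,0],[-0.022,0,0,0,0,0,0],[-0.026,0,0,0,0,0,0]]]' 8|sed -n '2p;4p'
python3 -m crank '[[[-0.006,0,0,0,0,0,0],[-0.012,0,0,0,0,0,0],[-0.018,0,0,0,0,0,0],[-0.024,0,0,0,0,0,0],[-0.03,0,0,0,0,0,0]]]' 8|sed -n '2p;4p'
python3 -m crank '[[[-0.006,0,0,0,0,0,0],[-0.012,0,0,0,0,0,0],[-0.018,0,0,0,0,0,0],[-0.024,0,0,0,0,0,0],[-0.03,0,0,0,0,0,0]]]' 8|sed -n '2p;4p'
python3 -m crank '[[[-0.004,0,0,0,0,0,0],[-0.006,0,0,0,0,0,0],[-0.006,0,0,0,0,0,0],[0.01,0,0,0,0,0,0],[0.02,0,0,0,0,0,0]]]' 8|sed -n '2p;4p'
python3 -m crank '[[[0.01,0,-0.08,0,0,0,0],[0.01,0,-0.17,0,0,0,0],[0,0,-0.26,0,0,0,0.3],[0,0.08,-0.34,0,0,0,0.4],[-0.04,0.16,-0.4,0,0,0,0.42]]]' 8|sed -n '2p;4p'
python3 -m crank '[[[-0.05,0.09,-0.04,0,0,0,0.42],[-0.09,0.18,-0.04,0,0,0,0.42],[-0.09,0.25,-0.04,0,0,0,0.42],[-0.09,0.29,-0.04,0,0,0,0.42],[-0.09,0.29,-0.04,0,0,0,0.42]]]' 8|sed -n '2p;4p'
python3 -m crank '[[[0,0,0,0,0,0,0.42],[0,0,0,0,0,0,0.42],[0,0,0,0,0,0,0.42],[0,0,0,0,0,0,0.42],[0,0,0,0,0,0,0.42]]]' 8|sed -n '2p'
python3 -c "
from h import *
c=cap('wrist')
boards(c)
go(.5015,-.032,.075,91.5)"
```

```text
ee_pos: [0.3906, -0.2631, 0.0116]
force: [0.5, -1.1, -0.0]
ee_pos: [0.4037, -0.2639, 0.0118]
force: [-0.1, -0.1, 1.1]
ee_pos: [0.4188, -0.2648, 0.0115]
force: [-1.5, 0.5, 1.6]
ee_pos: [0.4338, -0.2658, 0.0115]
force: [-0.6, -0.9, 0.2]
ee_pos: [0.4226, -0.2649, 0.0115]
force: [0.2, 0.8, 0.9]
ee_pos: [0.4434, -0.1936, 0.2079]
force: [1.4, -0.5, -0.2]
ee_pos: [0.4983, -0.0498, 0.2256]
force: [0.1, 0.0, -0.6]
ee_pos: [0.4988, -0.0525, 0.2258]
block [479.9 -32.8] size 36 8 yaw 1.8 module [501.9 -32.2]
t 34.3 pos [ 0.4988 -0.0524  0.2258] yaw 86.3 q6 -1.61 -> shift [-0.0027  0.041   0.3015] turn [-0.    -0.    -0.115]
```

```bash
python3 -m crank '[[[-0.003,0.041,0.08,0,0,-0.12,0.42],[-0.003,0.041,0.16,0,0,-0.121,0.42],[-0.003,0.041,0.24,0,0,-0.121,0.42],[-0.003,0.041,0.3,0,0,-0.121,0.42],[-0.003,0.041,0.3,0,0,-0.121,0.42]]]' 8|sed -n '2p'
python3 -m crank '[[[0,0,0,0,0,0,0.42],[0,0,0,0,0,0,0.42],[0,0,0,0,0,0,0.42],[0,0,0,0,0,0,0.42],[0,0,0,0,0,0,0.42]]]' 8|sed -n '2p'
python3 -c "
from h import *
c=cap('wrist')
boards(c)
go(.5019,-.0322,.0168,91.8)"
```

```text
ee_pos: [0.4987, -0.0314, 0.0725]
ee_pos: [0.5022, -0.0316, 0.0766]
block [479.7 -33.1] size 36 11 yaw 1.8 module [501.7 -32.4]
t 35.4 pos [ 0.502  -0.0316  0.0764] yaw 91.8 q6 -1.67 -> shift [ 0.0003 -0.0013  0.1191] turn [-0.     0.001  0.001]
```

```bash
python3 -m crank '[[[0,-0.0015,0.06,0,0,0,0.42],[0,-0.0015,0.1,0,0,0,0.42],[0,-0.0015,0.119,0,0,0,0.42],[0,-0.0015,0.119,0,0,0,0.42],[0,-0.0015,0.119,0,0,0,0.42]]]' 8|sed -n '2p;4p'
python3 -m crank '[[[0,0,0,0,0,0,0],[0,0,0,0,0,0,0],[0,0,0,0,0,0,0],[0,0,0,0,0,0,0],[0,0,0,0,0,0,0]]]' 8|sed -n '2p;4,6p'
python3 -m crank '[[[0,0,-0.04,0,0,0,0],[0,0,-0.1,0,0,0,0],[0,0,-0.16,0,0,0,0],[0,0,-0.17,0,0,0,0],[0,0,-0.17,0,0,0,0]]]' 8|sed -n '2p;4,6p'
python3 -m crank '[[[0.06,0,0,0,0,0.06,0],[0.12,0,0,0,0,0.12,0],[0.14,0,0,0,0,0.12,0],[0.14,0,0,0,0,0.12,0],[0.14,0,0,0,0,0.12,0]]]' 8|sed -n '2p;4,6p'
python3 -c "
from h import *
c=cap('wrist')
boards(c,-.2,.1)
go(.393,-.2627,.1,86.4)"
```

```text
ee_pos: [0.502, -0.0323, 0.0167]
force: [-0.1, -0.1, -0.0]
ee_pos: [0.5022, -0.0323, 0.0169]
force: [-0.3, 0.6, 8.2]
grip_width: 0.215
grip_force: 8.0
ee_pos: [0.5023, -0.0323, 0.102]
force: [1.3, 0.3, -0.1]
grip_width: 0.219
grip_force: 8.0
ee_pos: [0.4328, -0.0345, 0.1011]
force: [0.2, -0.1, -1.7]
grip_width: 0.215
grip_force: 8.0
block [533.6 -79.2] size 48 10 yaw 83.6 module [536.  -57.3]
block [4.959e+02 1.000e-01] size 71 31 yaw -76.2 module [501.1 -21.3]
block [440.2 -35.9] size 53 15 yaw -3.6 module [462.1 -37.2]
t 37.4 pos [ 0.4332 -0.0346  0.1012] yaw 86.5 q6 -1.59 -> shift [ 0.052  -0.4604  0.0024] turn [0.    0.001 0.001]
```

```bash
python3 -m crank '[[[0.01,-0.08,0,0,0,0,0],[0.02,-0.16,0,0,0,0,0],[0.03,-0.24,0,0,0,0,0],[0.04,-0.32,0,0,0,0,0],[0.05,-0.4,0,0,0,0,0]]]' 8|sed -n '2p;5,6p'
python3 -m crank '[[[0.0025,-0.03,0,0,0,0,0],[0.0025,-0.06,0,0,0,0,0],[0.0025,-0.06,0.04,0,0,0,0],[0.0025,-0.06,0.08,0,0,0,0],[0.0025,-0.06,0.12,0,0,0,0]]]' 8|sed -n '2p;5,6p'
python3 -m crank '[[[0,0,0,0,0,0,0],[0,0,0,0,0,0,0],[0,0,0,0,0,0,0],[0,0,0,0,0,0,0],[0,0,0,0,0,0,0]]]' 8|sed -n '2p;4,6p'
python3 -c "
from h import *
c=cap('wrist')
boards(c,-.3,-.2,.3,.5)
go(.393,-.2627,.0195,86.4)"
```

```text
ee_pos: [0.3951, -0.2348, 0.1013]
grip_width: 0.216
grip_force: 8.0
ee_pos: [0.3922, -0.2629, 0.0406]
grip_width: 0.219
grip_force: 8.0
ee_pos: [0.3917, -0.2627, 0.042]
force: [-0.6, -0.8, -1.1]
grip_width: 0.215
grip_force: 8.0
block [ 510.  -271.2] size 79 58 yaw -4.1 module [ 532.  -272.8]
block [ 450.5 -267.6] size 31 9 yaw -3.6 module [ 472.5 -269. ]
block [ 454.  -296.8] size 27 7 yaw 84.5 module [ 456.1 -274.9]
block [ 429.1 -266.3] size 28 20 yaw -3.6 module [ 451.  -267.6]
block [ 376.1 -245.2] size 119 117 yaw -14.7 module [ 397.4 -250.8]
t 39.0 pos [ 0.3916 -0.2626  0.0419] yaw 86.4 q6 -2.1 -> shift [-0.0028  0.0001  0.0448] turn [-0.001  0.001  0.001]
```

```bash
python3 -m crank '[[[0,0,0.015,0,0,0,0],[0,0,0.03,0,0,0,0],[0,0,0.042,0,0,0,0],[0,0,0.0455,0,0,0,0],[0,0,0.0455,0,0,0,0]]]' 8|sed -n '2p;4p;6p'
python3 -m crank '[[[-0.006,0,0.0005,0,0,0,0],[-0.012,0,0.0005,0,0,0,0],[-0.018,0,0.0005,0,0,0,0],[-0.024,0,0.0005,0,0,0,0],[-0.03,0,0.0005,0,0,0,0]]]' 8|sed -n '2p;4,6p'
python3 -m crank '[[[-0.006,0,0,0,0,0,0],[-0.012,0,0,0,0,0,0],[-0.018,0,0,0,0,0,0],[-0.024,0,0,0,0,0,0],[-0.03,0,0,0,0,0,0]]]' 8|sed -n '2p;4,6p'
python3 -m crank '[[[0,0,0,0,0,0,0],[0,0,0,0,0,0,0],[0,0,0,0,0,0,0],[0,0,0,0,0,0,0],[0,0,0,0,0,0,0]]]' 8|sed -n '2p;4,6p'
```

```text
ee_pos: [0.391, -0.2622, 0.018]
force: [-0.4, -0.0, 0.1]
grip_force: 8.0
ee_pos: [0.4065, -0.2634, 0.0183]
force: [0.2, 0.6, -0.3]
grip_width: 0.219
grip_force: 8.0
ee_pos: [0.4214, -0.2643, 0.0183]
force: [0.3, -0.1, -0.1]
grip_width: 0.219
grip_force: 8.0
ee_pos: [0.421, -0.2643, 0.0183]
force: [-0.2, -0.0, 0.2]
grip_width: 0.22
grip_force: 8.0
```

```bash
python3 -m crank '[[[-0.006,0,0,0,0,0,0],[-0.012,0,0,0,0,0,0],[-0.018,0,0,0,0,0,0],[-0.024,0,0,0,0,0,0],[-0.03,0,0,0,0,0,0]]]' 8|sed -n '2p;4,6p'
python3 -m crank '[[[0,0,0,0,0,0,0.32],[0,0,0,0,0,0,0.32],[0,0,0,0,0,0,0.32],[0,0,0,0,0,0,0.32],[0,0,-0.02,0,0,0,0.32]]]' 8|sed -n '2p;4p'
python3 -m crank '[[[0,0,-0.06,0,0,0,0.32],[0,0,-0.1,0,0,0,0.32],[0.04,0,-0.12,0,0,0,0],[0.09,0,-0.12,0,0,0,0],[0.09,0,-0.12,0,0,0,0]]]' 8|sed -n '2p;4p'
python3 -m crank '[[[0,0,0,0,0,0,0],[0,0,0,0,0,0,0],[0,0,0,0,0,0,0],[0,0,0,0,0,0,0],[0,0,0,0,0,0,0]]]' 8|sed -n '2p;4,6p'
python3 -c "
from h import *
c=cap('wrist')
hsv=cv2.cvtColor(c['color'],cv2.COLOR_BGR2HSV)
m=cv2.inRange(hsv,(45,120,60),(75,255,255)); m[:,:265]=0;m[:,380:]=0;m[:240]=0;m[310:]=0
y,x=np.where(m); print(x.min(),x.max(),y.min(),len(x)); 
for s in (x<300,x>340): print(ray(c,(x[s].mean(),y[s].min()),.009).round(4))
go(.391,-.2627,.0115,86.4)"
```

```text
ee_pos: [0.4362, -0.2651, 0.0182]
force: [0.2, -0.5, -0.7]
grip_width: 0.22
grip_force: 8.0
ee_pos: [0.4353, -0.2647, 0.0278]
force: [0.1, 0.9, 0.0]
ee_pos: [0.3887, -0.2617, 0.089]
force: [0.1, 0.1, -0.3]
ee_pos: [0.3914, -0.2624, 0.0881]
force: [0.2, -0.3, 0.7]
grip_width: 0.008
grip_force: 0.0
281 357 273 456
[ 0.4086 -0.2872  0.009 ]
[ 0.4115 -0.2417  0.009 ]
t 43.0 pos [ 0.3913 -0.2624  0.0881] yaw 86.4 q6 -2.1 -> shift [ 0.0006 -0.0007  0.1532] turn [ 0.    -0.     0.001]
```

```bash
python3 -m crank '[[[0,-0.001,0.06,0,0,0,0],[0,-0.001,0.12,0,0,0,0],[0,-0.001,0.153,0,0,0,0],[0,-0.001,0.153,0,0,0,0],[0,-0.001,0.153,0,0,0,0]]]' 8|sed -n '2p;4p'
python3 -m crank '[[[-0.008,0,0,0,0,0,0],[-0.014,0,0,0,0,0,0],[-0.018,0,0,0,0,0,0],[-0.022,0,0,0,0,0,0],[-0.026,0,0,0,0,0,0]]]' 8|sed -n '2p;4p'
python3 -m crank '[[[-0.006,0,0,0,0,0,0],[-0.012,0,0,0,0,0,0],[-0.018,0,0,0,0,0,0],[-0.024,0,0,0,0,0,0],[-0.03,0,0,0,0,0,0]]]' 8|sed -n '2p;4p'
python3 -m crank '[[[-0.006,0,0,0,0,0,0],[-0.012,0,0,0,0,0,0],[-0.018,0,0,0,0,0,0],[-0.024,0,0,0,0,0,0],[-0.03,0,0,0,0,0,0]]]' 8|sed -n '2p;4p'
python3 -m crank '[[[-0.004,0,0,0,0,0,0],[-0.006,0,0,0,0,0,0],[-0.006,0,0,0,0,0,0],[0.01,0,0,0,0,0,0],[0.02,0,0,0,0,0,0]]]' 8|sed -n '2p;4p'
python3 -m crank '[[[0.01,0,-0.08,0,0,0,0],[0.01,0,-0.17,0,0,0,0],[0,0,-0.26,0,0,0,0.3],[0,0.08,-0.34,0,0,0,0.4],[0,0.1,-0.4,0,0,0,0.4]]]' 8|sed -n '2p;4p'
python3 -m crank '[[[0,0,0,0,0,0,0.4],[0,0,0,0,0,0,0.4],[0,0,0,0,0,0,0.4],[0,0,0,0,0,0,0.4],[0,0,0,0,0,0,0.4]]]' 8|sed -n '2p'
python3 -c "
from h import *
c=cap('wrist','w20.png')
hsv=cv2.cvtColor(c['color'],cv2.COLOR_BGR2HSV)
m=cv2.inRange(hsv,(0,0,150),(180,70,235)); m=cv2.inRange(hsv,(45,120,60),(75,255,255))
n,l,st,ce=cv2.connectedComponentsWithStats(cv2.dilate(m,np.ones((3,3))))
for i in range(1,n):
  if st[i,4]>60: print(st[i],ray(c,st[i,:2],.009)[:2].round(3),ray(c,st[i,:2]+st[i,2:4],.009)[:2].round(3))
# knob: dark blob near
for z,zz in ((.047,1),):
  p=px(c,(.361,-.196,.047)).astype(int); print(p); w=hsv[p[1]-25:p[1]+25,p[0]-25:p[0]+25,2]<60; yy,xx=np.where(w); print(len(yy),xx.mean()+p[0]-25,yy.mean()+p[1]-25,ray(c,(xx.mean()+p[0]-25,yy.mean()+p[1]-25),.035))
go(.3615,-.196,.08,90)
"
```

```text
ee_pos: [0.3912, -0.2629, 0.0119]
force: [0.0, -0.7, -0.3]
ee_pos: [0.4041, -0.2636, 0.012]
force: [-1.9, 0.6, 0.5]
ee_pos: [0.4193, -0.2647, 0.0117]
force: [-2.0, 0.4, 1.6]
ee_pos: [0.4344, -0.2656, 0.0118]
force: [-0.4, -0.4, 1.3]
ee_pos: [0.4233, -0.2648, 0.0117]
force: [0.4, 0.3, 0.2]
ee_pos: [0.4263, -0.2136, 0.2134]
force: [-0.1, -0.1, 0.1]
ee_pos: [0.4265, -0.2152, 0.2106]
[248 231  49  20 489] [ 0.445 -0.291] [ 0.47  -0.242]
[249 258  13  34 276] [ 0.474 -0.293] [ 0.514 -0.284]
[281 258  17  80 909] [ 0.476 -0.259] [ 0.573 -0.249]
[574 286  28  23 327] [0.528 0.053] [0.558 0.087]
[521 330  40  25 549] [0.579 0.001] [0.615 0.05 ]
[337 143]
113 338.283185840708 148.97345132743362 [ 0.36646857 -0.19514925  0.035     ]
t 46.5 pos [ 0.4267 -0.2152  0.2108] yaw 86.4 q6 -1.98 -> shift [0.1321 0.03   0.2619] turn [ 0.001 -0.002 -0.08 ]
```

The boards span x 0.445 to 0.573 in a row, about 128 mm or three boards, all well inside. Now the keeper.

```bash
python3 -m crank '[[[0.06,0.015,0.05,0,0,-0.08,0.4],[0.13,0.031,0.1,0,0,-0.08,0.4],[0.13,0.031,0.18,0,0,-0.08,0.4],[0.13,0.031,0.24,0,0,-0.08,0.4],[0.13,0.031,0.24,0,0,-0.08,0.4]]]' 8|sed -n '2p;4p'
python3 -m crank '[[[0,0,0,0,0,0,0.4],[0,0,0,0,0,0,0.4],[0,0,0,0,0,0,0.4],[0,0,0,0,0,0,0.4],[0,0,0,0,0,0,0.4]]]' 8|sed -n '2p'
python3 -c "
from h import *
c=cap('wrist')
p=px(c,(.3615,-.1955,.047)).astype(int); hsv=cv2.cvtColor(c['color'],cv2.COLOR_BGR2HSV); w=(hsv[p[1]-28:p[1]+28,p[0]-28:p[0]+28,2]<45).astype(np.uint8)
n,l,st,ce=cv2.connectedComponentsWithStats(w)
for i in range(1,n):
  if st[i,4]>100: print(st[i],ray(c,ce[i]+p-28,.035).round(4))
go(.362,-.1955,.031,90)
"
```

```text
ee_pos: [0.3606, -0.1943, 0.0889]
force: [-0.4, -0.1, 0.4]
ee_pos: [0.3637, -0.1957, 0.0924]
[ 19  15  21  29 220] [ 0.3633 -0.1964  0.035 ]
t 47.6 pos [ 0.3636 -0.1957  0.0923] yaw 90.0 q6 -2.07 -> shift [0.0033 0.0004 0.1225] turn [-0.001  0.001  0.001]
```

```bash
python3 -m crank '[[[0.002,0,0.06,0,0,0,0.4],[0.002,0,0.11,0,0,0,0.4],[0.002,0,0.122,0,0,0,0.4],[0.002,0,0.122,0,0,0,0.4],[0.002,0,0.122,0,0,0,0.4]]]' 8|sed -n '2p;4p'
python3 -m crank '[[[0,0,0,0,0,0,0],[0,0,0,0,0,0,0],[0,0,0,0,0,0,0],[0,0,0,0,0,0,0],[0,0,0,0,0,0,0]]]' 8|sed -n '2p;4,6p'
python3 -m crank '[[[0.006,-0.018,0,0,0,0,0],[0.0086,-0.0358,0,0,0,0,0],[0.0082,-0.054,0,0,0,0,0],[0.0046,-0.0718,0,0,0,0,0],[-0.0022,-0.0886,0,0,0,0,0]]]' 8|sed -n '2p;4,6p'
```

```text
ee_pos: [0.3627, -0.1958, 0.0315]
force: [-0.0, -0.2, 0.5]
ee_pos: [0.3624, -0.1956, 0.0311]
force: [-1.7, 1.4, 6.0]
grip_width: 0.147
grip_force: 8.0
ee_pos: [0.3632, -0.2404, 0.0307]
force: [-1.3, 3.3, 1.6]
grip_width: 0.15
grip_force: 8.0
```

```bash
python3 -m crank '[[[-0.0096,-0.0154,0,0,0,0,0],[-0.0216,-0.029,0,0,0,0,0],[-0.0356,-0.0404,0,0,0,0,0],[-0.0516,-0.049,0,0,0,0,0],[-0.0686,-0.0548,0,0,0,0,0]]]' 8|sed -n '2p;4,6p'
python3 -m crank '[[[-0.009,-0.002,0,0,0,0,0],[-0.018,-0.0026,0,0,0,0,0],[-0.02,-0.0026,0,0,0,0,0],[-0.02,-0.0026,0,0,0,0,0],[-0.02,-0.0026,0,0,0,0,0]]]' 8|sed -n '2p;4,6p'
```

```text
ee_pos: [0.3983, -0.2674, 0.0307]
force: [-2.9, 3.4, 2.5]
grip_width: 0.147
grip_force: 8.0
ee_pos: [0.4067, -0.2684, 0.0306]
force: [-7.6, -1.6, 3.9]
grip_width: 0.147
grip_force: 8.0
```

```bash
python3 -m crank '[[[-0.002,0,0,0,0,0,0],[-0.003,0,0,0,0,0,0],[-0.003,0,0,0,0,0,0],[-0.003,0,0,0,0,0,0],[-0.003,0,0,0,0,0,0]]]' 8|sed -n '2p;4p'
python3 -m crank '[[[-0.003,0,0,0,0,0,0.35],[-0.003,0,0,0,0,0,0.35],[0,0,0,0,0,0,0.35],[0,0,0,0,0,0,0.35],[0,0,0,0,0,0,0.35]]]' 8|sed -n '2p;4p'
python3 -m crank '[[[0,0,-0.08,0,0,0,0.35],[0,0,-0.16,0,0,0,0.35],[0,0,-0.26,0,0,0,0.6],[0,0.05,-0.34,0,0,0,0.6],[-0.05,0.05,-0.38,0,0,0,0.6]]]' 8|sed -n '2p;4p'
python3 -m crank '[[[0,0,0,0,0,0,0.6],[0,0,0,0,0,0,0.6],[0,0,0,0,0,0,0.6],[0,0,0,0,0,0,0.6],[0,0,0,0,0,0,0.6]]]' 8|sed -n '2p'
python3 -c "
from h import *
c=cap('wrist','w21.png')
hsv=cv2.cvtColor(c['color'],cv2.COLOR_BGR2HSV)
p=px(c,(.406,-.2685,.04)).astype(int); print(p)
w=(hsv[p[1]-30:p[1]+30,p[0]-30:p[0]+30,2]<45).astype(np.uint8)
n,l,st,ce=cv2.connectedComponentsWithStats(w)
for i in range(1,n):
  if st[i,4]>60: print(st[i],ray(c,ce[i]+p-30,.042).round(4))
m=cv2.inRange(hsv,(45,120,60),(75,255,255))
n,l,st,ce=cv2.connectedComponentsWithStats(cv2.dilate(m,np.ones((3,3))))
for i in range(1,n):
  if st[i,4]>60: print(st[i],ray(c,st[i,:2],.009)[:2].round(3),ray(c,st[i,:2]+st[i,2:4],.009)[:2].round(3))
# same knob measurement in the first shut-keeper view (w2 pose: cam known only roughly) via top camera
for f,im in (('before',cv2.imread('pics/top0.png')),('now',cap('top','top1.png')['color'])):
  g=im[284:300,335:362].min(axis=2)<90; y,x=np.where(g); print(f,len(x),x.mean()+335,y.mean()+284)
d=cv2.absdiff(cv2.imread('pics/top0.png'),cv2.imread('pics/top1.png')).max(axis=2)>60
n,l,st,ce=cv2.connectedComponentsWithStats(cv2.dilate(d.astype(np.uint8),np.ones((3,3))))
print([s.tolist() for s in st[1:] if s[4]>25])
"
```

```text
ee_pos: [0.4074, -0.2684, 0.0305]
force: [-10.3, -2.8, 3.6]
ee_pos: [0.4094, -0.2686, 0.0309]
force: [0.6, -0.0, 0.1]
ee_pos: [0.4333, -0.2423, 0.2244]
force: [-0.1, -0.1, -0.2]
ee_pos: [0.4332, -0.2434, 0.2196]
[293 186]
[175 139   4  27  81] [ 0.365 -0.385] [ 0.391 -0.384]
[274 219  48  20 462] [ 0.446 -0.291] [ 0.468 -0.241]
[ 272  244   49   82 1997] [ 0.473 -0.294] [ 0.572 -0.242]
[587 291  26  22 284] [0.528 0.053] [0.555 0.088]
[533 334  36  21 486] [0.582 0.002] [0.61  0.049]
[ 91 351  30   7 160] [ 0.604 -0.511] [ 0.614 -0.477]
[243 371  26  25 276] [ 0.632 -0.335] [ 0.668 -0.305]
before 10 351.2 289.7
now 6 349.0 290.5
[[223, 172, 192, 210, 16455], [243, 260, 17, 7, 103], [308, 269, 9, 8, 59], [163, 347, 152, 133, 10639], [163, 365, 28, 35, 177], [186, 368, 19, 24, 145], [0, 417, 143, 63, 7565], [156, 417, 9, 6, 27], [137, 463, 7, 6, 27], [129, 464, 7, 7, 38], [205, 466, 18, 12, 70], [119, 469, 7, 6, 30]]
```

```bash
python3 -m crank '[[[0.08,0.04,-0.04,0,0,0,0.6],[0.14,0.12,-0.08,0,0,0,0.6],[0.14,0.2,-0.16,0,0,0,0.6],[0.14,0.28,-0.24,0,0,0,0.6],[0.14,0.36,-0.3,0,0,0,0.6]]]' 8|sed -n '2p;4p'
python3 -m crank '[[[0,0.08,-0.02,0,0,0,0.6],[0,0.16,-0.02,0,0,0,0.6],[0,0.24,-0.02,0,0,0,0.6],[0,0.32,-0.02,0,0,0,0.6],[0,0.4,-0.02,0,0,0,0.6]]]' 8|sed -n '2p;4p'
python3 -m crank '[[[0,0.08,0,0,0,0,0.6],[0,0.16,0,0,0,0,0.6],[0,0.24,0,0,0,0,0.6],[0,0.32,0,0,0,0,0.6],[0,0.36,0,0,0,0,0.6]]]' 8|sed -n '2p;4p'
python3 -c "
from h import *
a=cv2.imread('pics/top0.png'); b=cap('top','top2.png')['color']
for f,im in (('before',a),('now',b)):
  g=255-im[284:300,337:360].min(axis=2).astype(float); g[g<100]=0; y,x=np.mgrid[284:300,337:360]; print(f,(g>0).sum(),(x*g).sum()/g.sum(),(y*g).sum()/g.sum())
d=cv2.absdiff(a,b).max(axis=2)>45; d[340:]=0
n,l,st,ce=cv2.connectedComponentsWithStats(cv2.dilate(d.astype(np.uint8),np.ones((3,3))))
print([s.tolist() for s in st[1:] if s[4]>20])
im=cv2.imread('pics/w21.png'); print(im[176:200:3,270:330:4].max(axis=2))
"
```

```text
ee_pos: [0.3636, -0.0752, 0.3623]
force: [0.8, -0.1, 0.0]
ee_pos: [0.3636, 0.1255, 0.3707]
force: [-0.3, 0.3, 0.6]
ee_pos: [0.3636, 0.3066, 0.3702]
force: [-0.3, 0.2, 0.3]
before 28 350.9314190792596 289.82273374466064
now 29 350.73246812386157 289.4801912568306
[[335, 225, 26, 54, 1236], [239, 249, 5, 7, 31], [240, 255, 24, 12, 170], [11, 265, 41, 47, 1693], [273, 276, 5, 7, 27], [272, 285, 22, 12, 167], [239, 286, 23, 13, 181], [0, 302, 5, 5, 21]]
[[247 247 247 247 247 247 247 247 247 247 247 247 247 247 247]
 [238 243 246 244 249 252 253 249 248 247 247 247 247 247 247]
 [238 238 237 238 242  91  19 231 228 205 210 223 226 245 247]
 [237 238 238 239 239  51  55  22 243 240 241 240 241 241 241]
 [238 238 237 238  10  59  62  49 240 237 237 238 239 239 240]
 [252 248 248 247  20  60  57  41 232 237 239 241 239 238 238]
 [255 247 247 247 121  58  60 104 248 248 248 249 249 247 247]
 [ 87 247 247 247 250 203 148 253 247 247 247 247 247 247 247]]
```

The keeper is back at its original shut position to within 0.4 px. The only differences from the first picture are the emptied tray and the filled carrier, plus a patch at the far left that should be the arm itself.

```bash
python3 -c "
from cell import manip
print(manip.hand_in())"
```

```text
the job is handed in; nothing more can be done
None
```

I loaded all three supply boards into the carrier in a row, terminal blocks facing the mouth, swung the keeper fully shut behind them and handed the job in; the before/after overhead comparison showed nothing else on the bench had moved.

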